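Index a specimen mount under the inspection camera with one turn of the handwheel

ROBOT

A 7-joint arm with a two-finger parallel gripper is mounted at the origin on the work surface. World frame = base frame: x ahead of the robot, y to its left, z up, the work surface at z = 0. Lengths are in m, angles in rad, forces in N, time in s.
With the tool pointing down it reaches from about 0.4 to 0.875 m from the base axis. Payload 6.5 kg.
Tool frame: the origin (TCP) lies at the very end of the fingers, on their centre line; the grasp point (between the pads) lies 19 mm behind it; z points along the fingers, y is the direction in which the jaws open and shut (so a half turn about z gives the same grasp; the last joint's range is limited). The gripper opens to 85 mm and grips with 20 to 120 N. Pads are 22 mm wide; open, the fingers measure 114 mm over their backs; the gripper's body (76 mm by 85 mm) begins 54 mm behind the grasp point. The pads swing forward as they close: fully open they stand 13 mm farther back than shut.
Start: joints at [1.052, 0.536, -0.004, 1.538, 0.003, 1.067, -0.071], TCP at [0.284, -0.584, 0.231] pointing down, gripper open.
Joint ranges: [-2.7, 2.7], [-0.37, 2.16], [-1.27, 1.26], [0.24, 2.4], [-1.31, 4.45], [0.19, 1.91], [-2.76, 2.76]. Speed limits (rad/s): [2.39, 2.39, 3.14, 3.14, 3.14, 3.14, 3.14].

INTERFACE

Orientations are given as a unit quaternion [w, x, y, z].
In Python, from bench import r gives the robot as it stands. The module is installed in compiled form; this text tells all that it offers.
- The arm moves only by the tool move_arm, never from a script. Its argument "series" is a list of rows, each an object of numbers: "tx", "ty", "tz": the shift along the tool's x, y, z in m; "rx", "ry", "rz": the turn, a rotation vector about the tool's x, y, z in rad; "claw": the finger opening in m, from 0 to 0.0854. In form: [{"tx": .., "ty": .., "tz": .., "rx": .., "ry": .., "rz": .., "claw": ..}, ...]. A call has 1 to 10 rows; each row shifts and turns the pose as measured when the row begins, along the tool's axes as they then stand; what a row does not reach is not made up. A row lasts 1/12 s, in which the tool goes at most 41.7 mm and 7.16 degrees, less where a joint would pass 70% of its speed; a pose out of reach is approached as far as the arm can. A call is refused whole if a number of a shift passes 0.0417 or a number of a turn 0.125, either way. A call with a gripper value outside its range is refused whole. The fingers move at their own pace and stop on an object; "force" is the grip in N (left out, the last holds). Time passes only in rows, so rows that do not move let the fingers close. It gives the time, the measured TCP pose, the force and the opening at its end, in the units of the state.
- r.get_state(): the state, without advancing time (a new reading comes with each control period).
- r.get_image(name): name is "side" or "top" or "wrist"; returns the picture (420x560x3 uint8, red, green, blue); there is no depth.
- r.camera_info(name): a dict with "K" (3x3 intrinsics, pixels), "pose" (4x4, takes a point from camera to world coordinates). Camera axes: x right, y up, looking along -z (the intrinsics and any distortion apply to the point x, -y, -z); pixel columns grow to the right and rows downward; lengths in m; the calibration is good to about 2 mm. A picture is of the moment at which its call begins: read the wrist's pose just before it. camera_info takes no time and is no camera call; for the wrist camera it gives the pose at the moment of the call.
- r.hand_in(): hands the job in, once; it reports no verdict.
The state is a dict: "time": time; "joints": joint angles; "dq": joint speeds; "joint_torque": joint torques, N m; "eef_pos": TCP position; "orientation": TCP orientation; "force": force on the tool from outside, world axes, zero at the start; "wrist_torque": the same for the moment, N m; "gripper_width": finger opening in m.
Only numpy, scipy, OpenCV 4.12 (cv2) and the standard library are available. Lean on these libraries where they do the work, as an engineer would, in place of code of your own. Each camera call takes 0.05 s, during which the arm holds its last target.

TASK

Take the blue specimen mount from the rack, stand it upright in the turntable's yellow nest and let go, then turn the indexer's handwheel clockwise through exactly one full revolution, so that the turntable carries the mount round under the inspection camera. Finish with the handle back on its park mark without overrunning it; do not touch the mount once the stroke has begun, and leave the other things where they are.

Things in the scene. Friction and masses are not known exactly. Their poses are not given: they have to be found in the camera images.
- blue_center (a point): Blue specimen mount, the one to feed: an upright resin cylinder 40 mm in diameter and 34 mm high, about 60 g, with a small steel specimen in its top face. The point is its centre, half-way up (17 mm above its foot). It starts on the rack in any of the three places.
- orange_center (a point): Orange mount, same size and shape; centre, half-way up. Leave it alone.
- green_center (a point): Green mount, same size and shape; centre, half-way up. Leave it alone.
- rack: Black rubber rack mat 215 x 66 mm, 6 mm thick, fixed, lying on the table. Origin: centre of its underside; x along its length. The three mounts stand on it in a row along its x, 70 mm apart, so they are best gripped with the fingers closing along its y.
- feeder: Fixed specimen indexer. Origin: on the table under the handwheel's centre; z up, x away from the robot at yaw 0, y to the left. Here stands a white and grey console (200 x 170 mm) whose face slopes 30 degrees towards its -x: the handwheel's axle points out along (-0.5, 0, 0.866) in this frame. On its +y side is the turntable, its centre at (40, 200) mm, with a camera on a post behind it.
- dock (a point): Inspection place under the camera lens, at the height of the turntable's top, fixed, 140 mm beyond the yellow nest's parked place along the feeder's +x. After one full turn of the wheel the yellow nest is centred here. The lens hangs 85 mm above it; the camera and its post reach 320 mm above the table, the lamp neck on the console 330 mm.
- hub (a point): Centre of the handwheel where its axle meets the sloping face, 115 mm above the table. Axes as the feeder's. The wheel is a dark steel disc 132 mm in diameter, its face 14 mm out along the axle.
- handle (a point): Middle of the handwheel's handle: a black cylinder 22 mm across and 48 mm long, parallel to the axle, 50 mm from it; its middle is 44 mm and its outer end 65 mm out from the hub along the axle. It turns freely on its pin, so it can be held at one constant tool orientation all the way round. Parked, it is at the lowest point of its circle (towards the feeder's -x).
- wheel (a joint): Handwheel angle, rad, growing clockwise as seen facing its face. 0: handle on the white park mark, lowest point; 6.283: back there after one turn. From the lowest point the handle first goes to the feeder's +y, then to the top. Starts within 0.12 of 0; a stop at -0.3 bars turning back; nothing stops it beyond one turn. About 2 N of friction at the handle; it stays where it is left.
- dish: Shallow glass dish, 90 mm across and 16 mm high, bystander. Origin: centre of its underside.
- jar: Amber jar 60 mm across, 75 mm high, bystander. Origin: centre of its underside.
- caliper: Steel caliper 230 mm long lying flat, bystander. Origin: middle of its bar, underside.
- neck (a point): Front of the top end of the white lamp neck, 50 mm wide, 20 mm thick, standing up parallel to the axle, uphill of the wheel, 115 mm from the axle, reaching 160 mm out from the hub. With the handle at the top of its circle a vertical tool strikes it; a tool held along the axle (tilted 30 degrees, its back leaning to the feeder's -x) clears it all the way round.
- nest (a point): Centre of the yellow nest, on the turntable's top (40 mm above the table). Turntable: disc 204 mm across, nests 70 mm from its centre; the yellow one starts on the robot's side (-x), the grey one under the camera. Four pins 6 mm high, 28.5 mm from the nest's centre at 45 degrees to the feeder's x and y, give a mount 5 mm play. There is room for fingers closing along the feeder's y.
- turntable (a joint): Angle of the turntable, rad, clockwise from above: geared to the wheel, always half the wheel's angle, so 3.142 after one full turn of the wheel. The yellow nest goes round by the feeder's +y side. Driven by the wheel only.

How it is judged:
By the outcome, as a careful person would: the job done as asked, in the order asked, and still so for the second after the job is handed in, with the robot touching nothing.
It also fails if it takes over 72 s, if anything falls off the work surface, if the arm or the gripper's body presses on something with over 40 N, if the wrist force passes 120 N, or if a joint passes its speed limit or range.

## Working session

There is one attempt and no reset: what is moved stays moved. The work goes in short steps, Python scripts to look and compute and a tool call to move; the robot and the scene stay as the last step left them, time stands still between calls to the robot, and variables do not carry over. Pictures are saved under pics/ and viewed, and the job is handed in when it is done.

Besides the shell and the picture viewer there is one more tool, called after "Call:" as name(argument=value, ...), one argument or row to a line, values as JSON. move_arm: Moves the arm, as the interface text tells. Its arguments: {"type":"object","properties":{"series":{"type":"array","items":{"type":"object","properties":{"tx":{"type":"number"},"ty":{"type":"number"},"tz":{"type":"number"},"rx":{"type":"number"},"ry":{"type":"number"},"rz":{"type":"number"},"claw":{"type":"number"}}}},"force":{"type":"number"}},"required":["series"]}

```bash
mkdir -p pics
cat > h.py <<'E'
import numpy as np, cv2
from bench import r
from scipy.spatial.transform import Rotation as R
def snap(n,f):
    ci=r.camera_info(n); im=r.get_image(n); cv2.imwrite('pics/'+f+'.png',cv2.cvtColor(im,cv2.COLOR_RGB2BGR)); np.savez('pics/'+f+'.npz',K=ci['K'],pose=ci['pose'],d=np.array(ci.get('dist',ci.get('distortion',[0])),dtype=float)); return im,ci
def ray(f,u,v):
    d=np.load('pics/'+f+'.npz'); k=d['K']; p=d['pose']
    x=np.linalg.solve(k,[u,v,1]); c=p[:3,:3]@np.array([x[0],-x[1],-1]); return p[:3,3],c
def at(f,u,v,z):
    o,c=ray(f,u,v); return o+c*(z-o[2])/c[2]
def proj(f,P):
    d=np.load('pics/'+f+'.npz'); k=d['K']; p=d['pose']
    q=p[:3,:3].T@(np.atleast_2d(P)-p[:3,3]).T; q=np.array([q[0],-q[1],-q[2]]); w=k@q; return (w[:2]/w[2]).T
def Rt():
    s=r.get_state(); w,x,y,z=s['orientation']; return np.array(s['eef_pos']),R.from_quat([x,y,z,w])
E
python3 - <<'E'
from h import *
for n in ['top','side','wrist']:
    im,ci=snap(n,n+'0'); print(n,{k:np.round(v,4).tolist() if not isinstance(v,str) else v for k,v in ci.items()})
print(r.get_state())
E
```

```text
top {'K': [[528.8806, 0.0, 288.8835], [0.0, 528.8806, 209.4033], [0.0, 0.0, 1.0]], 'pose': [[0.0173, 0.998, -0.0602, 0.4582], [-0.9998, 0.017, -0.0042, 0.0011], [-0.0032, 0.0602, 0.9982, 1.4481], [0.0, 0.0, 0.0, 1.0]]}
side {'K': [[543.0339, 0.0, 282.2703], [0.0, 543.0339, 206.9983], [0.0, 0.0, 1.0]], 'pose': [[-0.9949, -0.0806, 0.0612, 0.6365], [0.1001, -0.6967, 0.7103, 1.0503], [-0.0146, 0.7128, 0.7012, 1.2182], [0.0, 0.0, 0.0, 1.0]]}
wrist {'K': [[365.1506, 0.0, 282.9025], [0.0, 365.1506, 213.9731], [0.0, 0.0, 1.0]], 'pose': [[0.4378, 0.8501, 0.2928, 0.3596], [-0.8991, 0.4144, 0.1412, -0.5474], [-0.0013, -0.325, 0.9457, 0.373], [0.0, 0.0, 0.0, 1.0]]}
{'time': 0.15, 'joints': array([ 1.05181906,  0.53704498, -0.00438045,  1.53864974,  0.00260394,
        1.06726889, -0.07115074]), 'dq': array([ 0.00150078, -0.00278025,  0.00108379, -0.00292495, -0.00052703,
        0.00070426, -0.00136101]), 'joint_torque': array([ 1.37752038e-03, -5.83788192e+01,  1.04949843e+00, -2.59353322e+01,
        1.23984570e-02,  6.52841729e-03, -1.93493264e-05]), 'eef_pos': array([ 0.2840992 , -0.58408746,  0.23057925]), 'orientation': array([-6.47101309e-04,  9.74474980e-01,  2.24495094e-01, -2.18332207e-04]), 'force': array([-0.00683076,  0.13133306, -0.62477941]), 'wrist_torque': array([-0.0149569 ,  0.00171073, -0.01840178]), 'gripper_width': 0.08500187910314762}
```

View pics/top0.png

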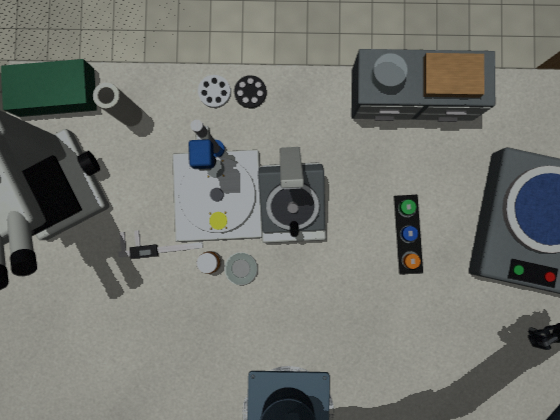

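View pics/side0.png

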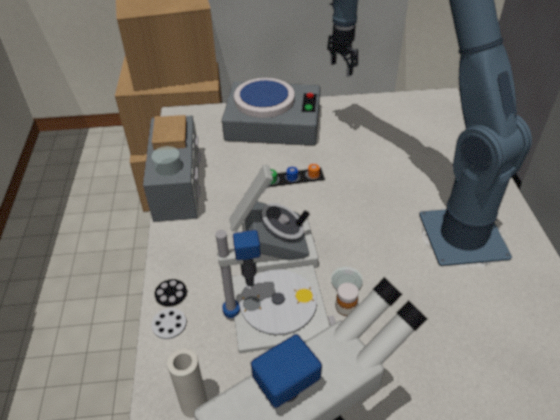

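View pics/wrist0.png

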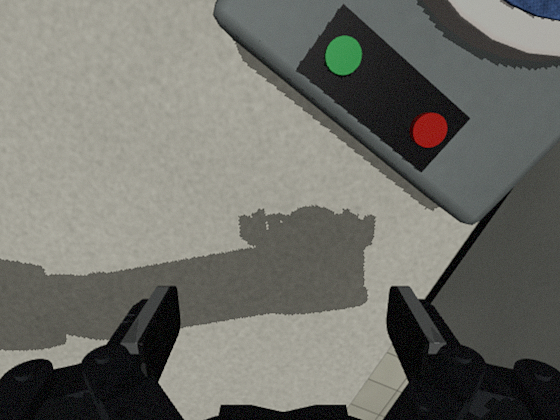

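The top view shows the rack at about (408,233), with green at (408,207), blue at (410,233) and orange at (412,261). The yellow nest is at (219,221), the wheel at (292,208) and the handle near (294,228). I'll measure these more finely.

Run:
```python
from h import *
a=cv2.imread('pics/top0.png')
cv2.imwrite('pics/top0c.png',cv2.resize(a[130:290,160:340],None,fx=3.7,fy=3.7,interpolation=cv2.INTER_CUBIC))
b=cv2.imread('pics/side0.png')
cv2.imwrite('pics/side0c.png',cv2.resize(b[150:350,200:380],None,fx=3,fy=3,interpolation=cv2.INTER_CUBIC))
h=cv2.cvtColor(a,cv2.COLOR_BGR2HSV)
def blob(lo,hi,win):
    m=cv2.inRange(h,lo,hi); u0,v0,u1,v1=win; k=np.zeros_like(m);k[v0:v1,u0:u1]=m[v0:v1,u0:u1]
    v,u=np.nonzero(k); return u.mean(),v.mean(),len(u)
for n,lo,hi,win,z in [('green',(45,80,40),(85,255,255),(390,190,430,280),.04),('blue',(95,120,40),(130,255,255),(390,190,430,280),.04),('orange',(5,150,80),(22,255,255),(390,190,430,280),.04),('nest',(22,120,100),(38,255,255),(180,180,260,250),.04)]:
    u,v,c=blob(lo,hi,win); print(n,round(u,1),round(v,1),c,np.round(at('top0',u,v,z),4))
m=cv2.inRange(h,(0,0,0),(180,90,50)); k=np.zeros_like(m);k[185:285,385:435]=m[185:285,385:435]
```

```text
green 407.7 206.3 186 [ 0.5567 -0.3097  0.04  ]
blue 409.8 232.9 181 [ 0.4859 -0.3153  0.04  ]
orange 412.2 261.0 161 [ 0.4117 -0.3221  0.04  ]
nest 217.9 220.2 236 [0.511  0.1958 0.04  ]
```

Run:
```python
from h import *
a=cv2.imread('pics/top0.png')
cv2.imwrite('pics/rackc.png',cv2.resize(a[185:285,370:450],None,fx=6,fy=6,interpolation=cv2.INTER_CUBIC))
```

```text
(no output)
```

View pics/top0c.png

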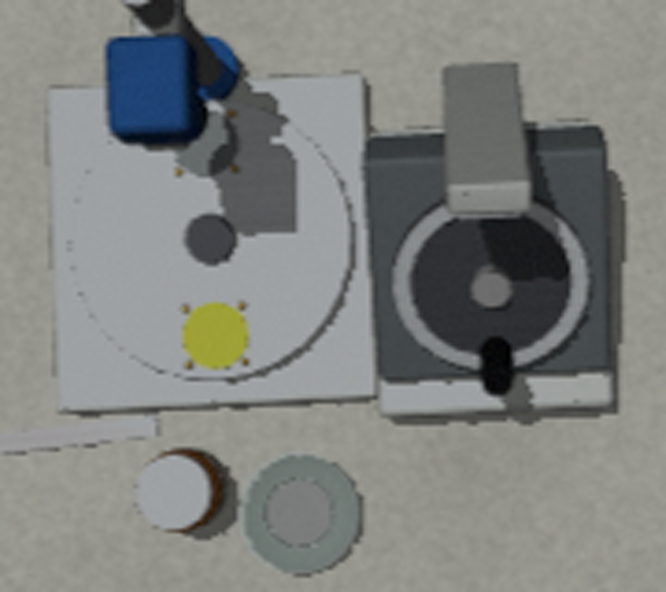

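View pics/side0c.png

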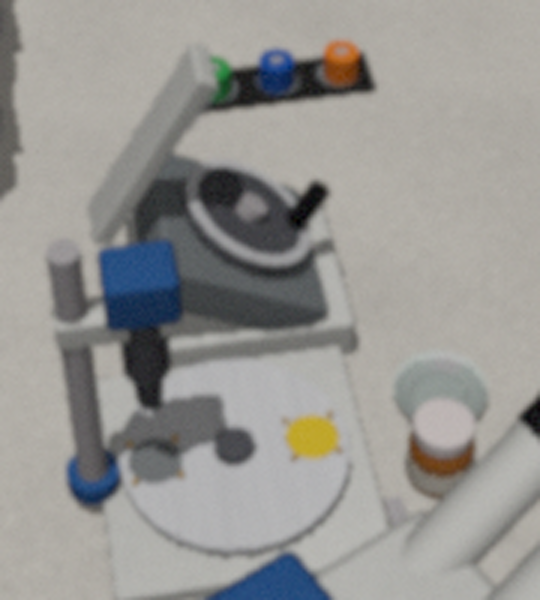

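View pics/rackc.png

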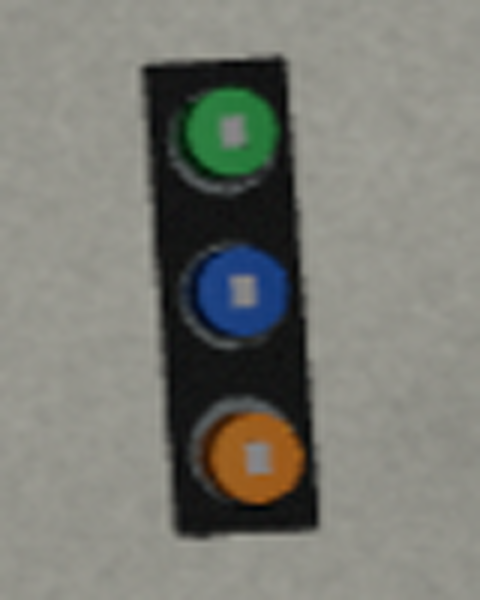

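The blue mount is in the middle place, with its specimen at about px (410.5,233.5). The nest pins, wheel ring and handle are all visible in both fixed views, so I'll fit the rack and feeder poses from those features.

```bash
cat > fit.py <<'E'
from h import *
from scipy.optimize import least_squares
T=lambda u,v:(160+u/3.7-.36,130+v/3.7-.36)
S=lambda u,v:(200+u/3-.33,150+v/3-.33)
C=np.cos;Sn=np.sin
ax=np.array([-.5,0,.866])
def model(p):
    fx,fy,yaw,th=p
    Rz=R.from_euler('z',yaw).as_matrix(); W=lambda q:Rz@np.array(q)+[fx,fy,0]
    tc=np.array([.04,.2,.04]); a=th/2
    # clockwise from above: start direction -x, toward +y
    d=np.array([-C(a),Sn(a),0]); e=np.array([Sn(a),C(a),0])
    nest=tc+.07*d
    f={'nest':W(nest),'hubface':W(np.array([0,0,.115])+.014*ax)}
    for i,(s,t) in enumerate([(-1,1),(-1,-1),(1,-1),(1,1)]):  # far-left, far-right, near-right, near-left
        f['pin%d'%i]=W(nest+.0285*(s*d+t*e)/2**.5+[0,0,.006])
    hd=np.array([-.866,0,-.5])*C(th)+np.array([0,1,0])*Sn(th)
    for n,o in [('hm',.044),('he',.066)]: f[n]=W(np.array([0,0,.115])+.05*hd+o*ax)
    return f
E
python3 - <<'E'
from fit import *
obs=[('top0','nest',217.9,220.2,1),('top0','pin0',*T(186,309),1),('top0','pin1',*T(242,305),1),('top0','pin2',*T(247,362),1),('top0','pin3',*T(190,366),1),
('top0','hubface',*T(491,284),.5),('top0','hm',*T(497,365),.7),('side0','hm',*S(308,206),.7)]
# side nest blob
b=cv2.imread('pics/side0.png');h=cv2.cvtColor(b,cv2.COLOR_BGR2HSV);m=cv2.inRange(h,(22,120,100),(38,255,255));m[:,:280]=0;m[:270]=0;m[310:]=0;m[:,325:]=0
v,u=np.nonzero(m);print(u.mean(),v.mean(),len(u))
obs+=[('side0','nest',u.mean(),v.mean(),1)]
def res(p):
    f=model(p); return np.concatenate([w*(proj(n,f[k])[0]-[uu,vv]) for n,k,uu,vv,w in obs])
s=least_squares(res,[.53,0,0,0],loss='soft_l1');print(np.round(s.x,4));print(np.round(res(s.x).reshape(-1,2),2))
f=model(s.x)
for k in f: print(k,np.round(f[k],4))
g=at('top0',408.5,206.6,.04);bl=at('top0',410.3,233.3,.04);o=at('top0',412.8,261.1,.04)
print(g,bl,o,'yaw',np.arctan2(*(g-o)[1::-1]))
E
```

```text
303.5919540229885 295.17241379310343 174
[ 0.5547 -0.0014  0.0713 -0.0289]
[[ 0.28  0.14]
 [-0.06  0.05]
 [-0.06  0.09]
 [-0.48 -0.17]
 [-0.24 -0.21]
 [ 0.02 -0.45]
 [ 0.19  0.3 ]
 [-0.07 -0.88]
 [ 0.08 -0.09]]
nest [0.5106 0.1949 0.04  ]
hubface [ 0.5478 -0.0019  0.1271]
pin0 [0.529  0.2167 0.046 ]
pin1 [0.5325 0.1766 0.046 ]
pin2 [0.4923 0.1731 0.046 ]
pin3 [0.4888 0.2133 0.046 ]
hm [ 0.4897 -0.0075  0.1281]
he [ 0.4788 -0.0083  0.1472]
[ 0.55599473 -0.31171676  0.04      ] [ 0.48494579 -0.31675687  0.04      ] [ 0.41145709 -0.32362894  0.04      ] yaw 0.08222992409342815
```

Call:
move_arm(
  series=[
    {"rz": -0.124,"tz": -0.01},
    {"rz": -0.124},
    {"rz": -0.124},
    {"rz": -0.124},
    {"rz": -0.124},
    {"rz": -0.124},
    {"rz": -0.124},
    {"rz": -0.124},
    {"rz": -0.124},
    {"rz": -0.124},
  ],
)

```text
schema error: expected keys tx, ty, tz, rx, ry, rz, claw
```

```bash
cat > plan.py <<'E'
from h import *
def target(yaw,tilt=0):
    c,s=np.cos(yaw),np.sin(yaw)
    M=np.array([[c,s,0],[s,-c,0],[0,0,-1]]).T  # cols x,y,z
    M=np.column_stack([[c,s,0],[s,-c,0],[0,0,-1]])
    return R.from_matrix(M)*R.from_rotvec([0,tilt,0])
def plan(pos,Rg,n=None,vmax=.038,wmax=.12,claw=None,waypts=None):
    p,q=Rt(); d=(q.inv()*Rg).as_rotvec()
    if np.linalg.norm(d)>3.0: print('big rot')
    N=n or int(np.ceil(max(np.linalg.norm(np.array(pos)-p)/vmax,np.linalg.norm(d)/wmax,1)))
    cp,cq=p.copy(),q; rows=[]
    for i in range(N):
        t=cq.inv().apply((np.array(pos)-cp)/(N-i)); w=(cq.inv()*Rg).as_rotvec()/(N-i)
        t=np.round(t,4);w=np.round(w,3)
        cp=cp+cq.apply(t);cq=cq*R.from_rotvec(w)
        rows.append((t,w))
    for i,(t,w) in enumerate(rows): print(i,*t,'|',*w)
    return N
def st():
    s=r.get_state();p,q=Rt();M=q.as_matrix()
    print('t',round(s['time'],2),'p',np.round(p,4),'x',np.round(M[:,0],3),'z',np.round(M[:,2],3),'F',np.round(s['force'],1),'T',np.round(s['wrist_torque'],2),'w',round(s['gripper_width'],4),'j',np.round(s['joints'],2))
E
python3 - <<'E'
from plan import *
st(); plan([.485,-.317,.15],target(np.pi+.082))
E
```

```text
t 0.15 p [ 0.2841 -0.5841  0.2306] x [ 0.899  0.438 -0.   ] z [-0.001  0.001 -1.   ] F [-0.   0.1 -0.6] T [-0.01  0.   -0.02] w 0.085 j [ 1.05  0.54 -0.    1.54  0.    1.07 -0.07]
0 0.0124 -0.0063 0.0034 | -0.0 -0.0 -0.115
1 0.013 -0.0049 0.0034 | -0.0 -0.0 -0.115
2 0.0135 -0.0033 0.0034 | -0.0 -0.0 -0.115
3 0.0138 -0.0018 0.0034 | -0.0 -0.0 -0.116
4 0.0139 -0.0002 0.0034 | -0.0 -0.0 -0.115
5 0.0139 0.0014 0.0034 | 0.0 -0.0 -0.116
6 0.0136 0.003 0.0034 | 0.0 -0.0 -0.115
7 0.0132 0.0046 0.0033 | 0.0 -0.0 -0.116
8 0.0125 0.0061 0.0034 | 0.0 -0.0 -0.115
9 0.0118 0.0075 0.0033 | 0.0 -0.0 -0.116
10 0.0108 0.0088 0.0034 | 0.0 -0.0 -0.115
11 0.0097 0.0099 0.0033 | 0.0 -0.0 -0.116
12 0.0085 0.011 0.0034 | 0.0 -0.0 -0.115
13 0.0072 0.0119 0.0033 | 0.0 -0.0 -0.116
14 0.0058 0.0127 0.0034 | 0.0 -0.0 -0.115
15 0.0043 0.0133 0.0033 | 0.0 -0.0 -0.116
16 0.0027 0.0137 0.0034 | 0.0 -0.0 -0.115
17 0.0011 0.0139 0.0033 | 0.0 -0.0 -0.116
18 -0.0005 0.0139 0.0034 | 0.0 -0.0 -0.115
19 -0.0021 0.0138 0.0033 | 0.0 -0.0 -0.116
20 -0.0036 0.0134 0.0034 | 0.0 -0.0 -0.115
21 -0.0051 0.0129 0.0033 | 0.0 -0.0 -0.116
22 -0.0066 0.0122 0.0034 | 0.001 -0.0 -0.115
23 -0.008 0.0114 0.0033 | 0.0 -0.001 -0.116
```

Call:
move_arm(
  series=[
    {"tx": 0.0124,"ty": -0.0063,"tz": 0.0,"rx": 0,"ry": 0,"rz": -0.115,"claw": 0.085},
    {"tx": 0.013,"ty": -0.005,"tz": 0.0,"rx": 0,"ry": 0,"rz": -0.115,"claw": 0.085},
    {"tx": 0.0135,"ty": -0.0033,"tz": 0.0,"rx": 0,"ry": 0,"rz": -0.115,"claw": 0.085},
    {"tx": 0.0138,"ty": -0.0018,"tz": 0.0,"rx": 0,"ry": 0,"rz": -0.115,"claw": 0.085},
    {"tx": 0.0139,"ty": -0.0002,"tz": 0.0,"rx": 0,"ry": 0,"rz": -0.115,"claw": 0.085},
    {"tx": 0.0139,"ty": 0.0014,"tz": 0.0,"rx": 0,"ry": 0,"rz": -0.115,"claw": 0.085},
    {"tx": 0.0136,"ty": 0.003,"tz": 0.0,"rx": 0,"ry": 0,"rz": -0.115,"claw": 0.085},
    {"tx": 0.0132,"ty": 0.0046,"tz": 0.0,"rx": 0,"ry": 0,"rz": -0.115,"claw": 0.085},
    {"tx": 0.0125,"ty": 0.006,"tz": 0.0,"rx": 0,"ry": 0,"rz": -0.115,"claw": 0.085},
    {"tx": 0.0118,"ty": 0.0075,"tz": 0.0,"rx": 0,"ry": 0,"rz": -0.115,"claw": 0.085},
  ],
)

```text
time: 0.98
eef_pos: [0.3638, -0.4679, 0.2269]
orientation: [-0.004, 0.679, 0.734, -0.001]
force: [0.3, 0.7, -0.5]
gripper_width: 0.0851
```

Run:
```python
from plan import *
st(); plan([.485,-.317,.16],target(np.pi+.082))
```

```text
t 0.98 p [ 0.3638 -0.4679  0.2269] x [-0.077  0.997  0.004] z [-0.008  0.004 -1.   ] F [ 0.3  0.7 -0.5] T [ 0.06 -0.08 -0.  ] w 0.0851 j [ 1.06  0.47 -0.3   1.68  0.16  1.03  0.78]
0 0.0101 0.0095 0.0048 | -0.0 -0.001 -0.113
1 0.0089 0.0106 0.0047 | -0.0 -0.001 -0.113
2 0.0077 0.0115 0.0047 | -0.0 -0.001 -0.112
3 0.0064 0.0123 0.0047 | -0.0 -0.001 -0.113
4 0.0049 0.0129 0.0047 | -0.0 -0.001 -0.112
5 0.0035 0.0134 0.0047 | -0.0 -0.001 -0.113
6 0.0019 0.0137 0.0047 | -0.0 -0.001 -0.112
7 0.0004 0.0138 0.0047 | -0.001 -0.001 -0.113
8 -0.0012 0.0138 0.0047 | -0.0 -0.0 -0.112
9 -0.0027 0.0136 0.0048 | -0.001 -0.001 -0.113
10 -0.0042 0.0132 0.0048 | -0.0 -0.0 -0.112
11 -0.0057 0.0126 0.0047 | -0.001 -0.001 -0.113
12 -0.007 0.0119 0.0048 | -0.0 -0.0 -0.112
13 -0.0084 0.011 0.0048 | -0.001 -0.001 -0.113
```

Call:
move_arm(
  series=[
    {"tx": 0.0101,"ty": 0.0095,"tz": 0.0048,"rx": 0,"ry": -0.001,"rz": -0.113,"claw": 0.085},
    {"tx": 0.0089,"ty": 0.0106,"tz": 0.0048,"rx": 0,"ry": -0.001,"rz": -0.113,"claw": 0.085},
    {"tx": 0.0077,"ty": 0.0115,"tz": 0.0048,"rx": 0,"ry": -0.001,"rz": -0.113,"claw": 0.085},
    {"tx": 0.0064,"ty": 0.0123,"tz": 0.0048,"rx": 0,"ry": -0.001,"rz": -0.113,"claw": 0.085},
    {"tx": 0.005,"ty": 0.013,"tz": 0.0048,"rx": 0,"ry": -0.001,"rz": -0.113,"claw": 0.085},
    {"tx": 0.0035,"ty": 0.0134,"tz": 0.0048,"rx": 0,"ry": -0.001,"rz": -0.113,"claw": 0.085},
    {"tx": 0.002,"ty": 0.0137,"tz": 0.0048,"rx": 0,"ry": -0.001,"rz": -0.113,"claw": 0.085},
    {"tx": 0.0004,"ty": 0.0138,"tz": 0.0048,"rx": 0,"ry": -0.001,"rz": -0.113,"claw": 0.085},
    {"tx": -0.0012,"ty": 0.0138,"tz": 0.0048,"rx": 0,"ry": -0.001,"rz": -0.113,"claw": 0.085},
    {"tx": -0.0027,"ty": 0.0136,"tz": 0.0048,"rx": 0,"ry": -0.001,"rz": -0.113,"claw": 0.085},
  ],
)

```text
time: 1.82
eef_pos: [0.4494, -0.3517, 0.1754]
orientation: [-0.001, 0.152, 0.988, -0.002]
force: [0.5, -0.1, -1.0]
gripper_width: 0.0849
```

Run:
```python
from plan import *
st(); plan([.485,-.317,.16],target(np.pi+.082))
```

```text
t 1.82 p [ 0.4494 -0.3517  0.1754] x [-0.953  0.301  0.002] z [-0.003 -0.003 -1.   ] F [ 0.5 -0.1 -1. ] T [-0.05  0.03  0.02] w 0.0849 j [ 1.02  0.54 -0.58  1.78  0.36  0.94  1.55]
0 -0.0059 0.011 0.0038 | -0.001 -0.001 -0.097
1 -0.0069 0.0103 0.0038 | -0.001 -0.001 -0.097
2 -0.0079 0.0096 0.0038 | -0.001 -0.001 -0.097
3 -0.0088 0.0089 0.0038 | -0.001 -0.0 -0.097
```

Call:
move_arm(
  series=[
    {"tx": -0.006,"ty": 0.011,"tz": 0.004,"rx": 0,"ry": -0.001,"rz": -0.097,"claw": 0.085},
    {"tx": -0.007,"ty": 0.0103,"tz": 0.004,"rx": 0,"ry": -0.001,"rz": -0.097,"claw": 0.085},
    {"tx": -0.008,"ty": 0.0096,"tz": 0.004,"rx": 0,"ry": -0.001,"rz": -0.097,"claw": 0.085},
    {"tx": -0.0088,"ty": 0.009,"tz": 0.004,"rx": 0,"ry": -0.001,"rz": -0.097,"claw": 0.085},
    {"tx": 0,"ty": 0,"tz": 0,"rx": 0,"ry": 0,"rz": 0,"claw": 0.085},
  ],
)

```text
time: 2.23
eef_pos: [0.4866, -0.3112, 0.1564]
orientation: [-0.001, -0.055, 0.998, 0.0]
force: [-0.0, 0.1, 0.3]
gripper_width: 0.0853
```

Run:
```python
from plan import *
st(); snap('wrist','w1'); print(proj('w1',[[.485,-.317,.04],[.556,-.3117,.04],[.4114,-.3236,.04]]))
```

```text
t 2.23 p [ 0.4866 -0.3112  0.1564] x [-0.994 -0.11   0.001] z [-0.001 -0.    -1.   ] F [-0.   0.1  0.3] T [ 0.06  0.06 -0.05] w 0.0853 j [ 0.98  0.6  -0.67  1.77  0.45  0.93  1.8 ]
[[275.32719947 204.69320195]
 [272.75620535 288.98810755]
 [276.87316421 100.62016401]]
```

View pics/w1.png

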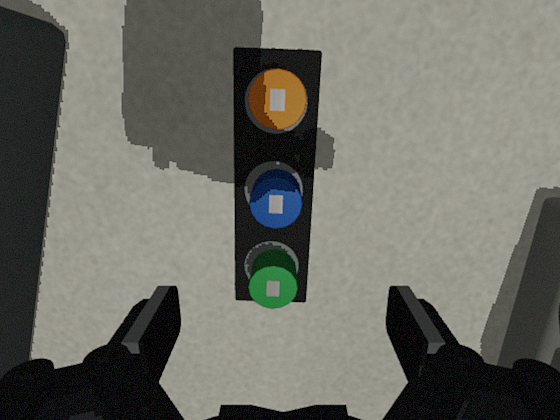

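The wrist view agrees with the top-view fit: blue is seen at (276,204) and predicted at (275,205). I'll descend over it now.

Call:
move_arm(
  series=[
    {"tx": 0.002,"ty": -0.005,"tz": 0.02,"rx": 0,"ry": 0,"rz": 0.026,"claw": 0.085},
    {"tx": 0,"ty": 0,"tz": 0.03,"rx": 0,"ry": 0,"rz": 0,"claw": 0.085},
    {"tx": 0,"ty": 0,"tz": 0.03,"rx": 0,"ry": 0,"rz": 0,"claw": 0.085},
    {"tx": 0,"ty": 0,"tz": 0.015,"rx": 0,"ry": 0,"rz": 0,"claw": 0.085},
    {"tx": 0,"ty": 0,"tz": 0,"rx": 0,"ry": 0,"rz": 0,"claw": 0.085},
    {"tx": 0,"ty": 0,"tz": 0,"rx": 0,"ry": 0,"rz": 0,"claw": 0.085},
  ],
)

```text
time: 2.78
eef_pos: [0.4813, -0.3258, 0.0604]
orientation: [-0.001, -0.025, 1.0, -0.004]
force: [-0.2, -0.2, -0.5]
gripper_width: 0.0852
```

Run:
```python
from plan import *
st(); plan([.485,-.317,.013],target(np.pi+.082))
```

```text
t 2.78 p [ 0.4813 -0.3258  0.0604] x [-0.999 -0.051  0.003] z [-0.002 -0.008 -1.   ] F [-0.2 -0.2 -0.5] T [-0.03 -0.01 -0.  ] w 0.0852 j [ 0.93  0.73 -0.57  1.81  0.55  0.77  1.69]
0 -0.0021 0.0045 0.0236 | -0.004 -0.001 -0.016
1 -0.0022 0.0044 0.0237 | -0.004 -0.002 -0.015
```

Call:
move_arm(
  series=[
    {"tx": -0.004,"ty": 0.009,"tz": 0.005,"rx": -0.008,"ry": -0.003,"rz": -0.03,"claw": 0.085},
    {"tx": 0,"ty": 0,"tz": 0,"rx": 0,"ry": 0,"rz": 0,"claw": 0.085},
    {"tx": 0,"ty": 0,"tz": 0,"rx": 0,"ry": 0,"rz": 0,"claw": 0.085},
  ],
)

```text
time: 3.03
eef_pos: [0.4857, -0.318, 0.0577]
orientation: [0.001, -0.039, 0.999, -0.001]
force: [-0.5, 0.1, 0.3]
gripper_width: 0.0847
```

Run:
```python
from plan import *
st(); plan([.485,-.317,.013],target(np.pi+.082))
```

```text
t 3.03 p [ 0.4857 -0.318   0.0577] x [-0.997 -0.079 -0.003] z [ 0.003 -0.002 -1.   ] F [-0.5  0.1  0.3] T [-0.05 -0.03  0.03] w 0.0847 j [ 0.92  0.74 -0.58  1.81  0.56  0.76  1.7 ]
0 0.0003 0.0006 0.0223 | -0.001 0.001 -0.002
1 0.0004 0.0005 0.0224 | -0.001 0.002 -0.001
```

Call:
move_arm(
  series=[
    {"tx": 0,"ty": 0.001,"tz": 0.018,"rx": 0,"ry": 0.002,"rz": 0,"claw": 0.085},
    {"tx": 0,"ty": 0,"tz": 0.018,"rx": 0,"ry": 0,"rz": 0,"claw": 0.085},
    {"tx": 0,"ty": 0,"tz": 0.006,"rx": 0,"ry": 0,"rz": 0,"claw": 0.085},
    {"tx": 0,"ty": 0,"tz": 0,"rx": 0,"ry": 0,"rz": 0,"claw": 0.085},
    {"tx": 0,"ty": 0,"tz": 0,"rx": 0,"ry": 0,"rz": 0,"claw": 0.085},
  ],
)

```text
time: 3.45
eef_pos: [0.4898, -0.3189, 0.02]
orientation: [0.004, -0.039, 0.999, -0.003]
force: [-0.2, 0.1, -0.1]
gripper_width: 0.085
```

Run:
```python
from plan import *
st(); plan([.485,-.317,.012],target(np.pi+.082))
```

```text
t 3.45 p [ 0.4898 -0.3189  0.02  ] x [-0.997 -0.078 -0.008] z [ 0.009 -0.006 -1.   ] F [-0.2  0.1 -0.1] T [0.   0.01 0.  ] w 0.085 j [ 0.89  0.79 -0.53  1.81  0.6   0.7   1.66]
0 0.0047 0.0023 0.0079 | -0.007 0.008 -0.004
```

Call:
move_arm(
  series=[
    {"tx": 0.0045,"ty": 0.002,"tz": 0.007,"rx": -0.006,"ry": 0.008,"rz": -0.004,"claw": 0.085},
    {"tx": 0,"ty": 0,"tz": 0,"rx": 0,"ry": 0,"rz": 0,"claw": 0.085},
    {"tx": 0,"ty": 0,"tz": 0,"rx": 0,"ry": 0,"rz": 0,"claw": 0.055},
  ],
)

```text
time: 3.7
eef_pos: [0.4862, -0.3178, 0.0148]
orientation: [0.001, -0.041, 0.999, -0.001]
force: [0.6, -0.3, 0.5]
gripper_width: 0.0752
```

Run:
```python
from plan import *
st(); plan([.485,-.317,.012],target(np.pi+.082))
```

```text
t 3.7 p [ 0.4862 -0.3178  0.0148] x [-0.997 -0.082 -0.002] z [ 0.002 -0.002 -1.   ] F [ 0.6 -0.3  0.5] T [ 0.05 -0.02  0.01] w 0.0752 j [ 0.89  0.8  -0.53  1.81  0.61  0.69  1.66]
0 0.0011 0.0009 0.0027 | -0.002 0.002 0.0
```

Call:
move_arm(
  force=40,
  series=[
    {"tx": 0.001,"ty": 0.001,"tz": 0.001,"rx": 0,"ry": 0.002,"rz": 0,"claw": 0.03},
    {"tx": 0,"ty": 0,"tz": 0,"rx": 0,"ry": 0,"rz": 0,"claw": 0.03},
    {"tx": 0,"ty": 0,"tz": 0,"rx": 0,"ry": 0,"rz": 0,"claw": 0.03},
    {"tx": 0,"ty": 0,"tz": 0,"rx": 0,"ry": 0,"rz": 0,"claw": 0.03},
    {"tx": 0,"ty": 0,"tz": 0,"rx": 0,"ry": 0,"rz": 0,"claw": 0.03},
  ],
)

```text
time: 4.12
eef_pos: [0.4856, -0.3173, 0.015]
orientation: [0.001, -0.041, 0.999, -0.002]
force: [0.4, 0.3, -0.3]
gripper_width: 0.0387
```

Run:
```python
from plan import *
st()
```

```text
t 4.12 p [ 0.4856 -0.3173  0.015 ] x [-0.997 -0.082 -0.001] z [ 0.002 -0.003 -1.   ] F [ 0.4  0.3 -0.3] T [-0.    0.05  0.03] w 0.0387 j [ 0.89  0.8  -0.53  1.82  0.61  0.69  1.66]
```

Call:
move_arm(
  series=[
    {"tx": 0,"ty": 0,"tz": -0.02,"rx": 0,"ry": 0,"rz": 0,"claw": 0.03},
    {"tx": 0,"ty": 0,"tz": -0.035,"rx": 0,"ry": 0,"rz": 0,"claw": 0.03},
    {"tx": 0,"ty": 0,"tz": -0.035,"rx": 0,"ry": 0,"rz": 0,"claw": 0.03},
    {"tx": 0.006,"ty": 0.015,"tz": -0.03,"rx": 0,"ry": 0,"rz": 0,"claw": 0.03},
    {"tx": 0.01,"ty": 0.028,"tz": -0.025,"rx": 0,"ry": 0,"rz": 0,"claw": 0.03},
    {"tx": 0.01,"ty": 0.034,"tz": -0.02,"rx": 0,"ry": 0,"rz": 0,"claw": 0.03},
    {"tx": 0.008,"ty": 0.036,"tz": -0.01,"rx": 0,"ry": 0,"rz": 0,"claw": 0.03},
    {"tx": 0.005,"ty": 0.037,"tz": 0,"rx": 0,"ry": 0,"rz": 0,"claw": 0.03},
    {"tx": 0.002,"ty": 0.037,"tz": 0,"rx": 0,"ry": 0,"rz": 0,"claw": 0.03},
    {"tx": 0,"ty": 0.037,"tz": 0,"rx": 0,"ry": 0,"rz": 0,"claw": 0.03},
  ],
)

```text
time: 4.95
eef_pos: [0.4241, -0.0976, 0.1957]
orientation: [0.001, -0.033, 0.999, -0.004]
force: [1.7, 0.8, 0.4]
gripper_width: 0.0388
```

Run:
```python
from plan import *
st();plan([.45,.05,.24],target(np.pi+.0713))
```

```text
t 4.95 p [ 0.4241 -0.0976  0.1957] x [-0.998 -0.066 -0.001] z [ 0.002 -0.007 -1.   ] F [1.7 0.8 0.4] T [ 0.05 -0.08  0.02] w 0.0388 j [ 0.82  0.32 -0.81  2.08  0.32  0.86  1.46]
0 -0.0071 0.0291 -0.0091 | -0.001 0.0 -0.001
1 -0.0071 0.0291 -0.009 | -0.002 0.0 -0.001
2 -0.0072 0.029 -0.009 | -0.001 0.0 -0.001
3 -0.0072 0.0291 -0.0089 | -0.002 0.001 -0.001
4 -0.0072 0.0291 -0.0089 | -0.001 0.0 -0.002
```

Call:
move_arm(
  series=[
    {"tx": -0.003,"ty": 0.036,"tz": -0.005,"rx": -0.003,"ry": 0,"rz": 0,"claw": 0.03},
    {"tx": -0.004,"ty": 0.036,"tz": -0.005,"rx": -0.003,"ry": 0,"rz": 0,"claw": 0.03},
    {"tx": -0.006,"ty": 0.036,"tz": 0,"rx": 0,"ry": 0,"rz": 0,"claw": 0.03},
    {"tx": -0.008,"ty": 0.036,"tz": 0,"rx": 0,"ry": 0,"rz": 0,"claw": 0.03},
    {"tx": -0.012,"ty": 0.034,"tz": 0,"rx": 0,"ry": 0,"rz": 0,"claw": 0.03},
    {"tx": -0.015,"ty": 0.03,"tz": 0,"rx": 0,"ry": 0,"rz": 0,"claw": 0.03},
    {"tx": -0.012,"ty": 0.02,"tz": 0.0,"rx": 0,"ry": 0,"rz": 0,"claw": 0.03},
    {"tx": 0,"ty": 0,"tz": 0,"rx": 0,"ry": 0,"rz": 0,"claw": 0.03},
    {"tx": 0,"ty": 0,"tz": 0,"rx": 0,"ry": 0,"rz": 0,"claw": 0.03},
  ],
)

```text
time: 5.7
eef_pos: [0.4648, 0.1536, 0.2066]
orientation: [0.002, -0.038, 0.999, -0.001]
force: [-0.7, -0.9, -1.0]
gripper_width: 0.0392
```

Run:
```python
from plan import *
from fit import model
st();plan([.5106,.1949,.12],target(np.pi+.0713))
snap('wrist','w2'); f=model([ 0.5547,-0.0014,0.0713,-0.0289])
for k in f: print(k,np.round(proj('w2',f[k])[0],1))
```

```text
t 5.7 p [0.4648 0.1536 0.2066] x [-0.997 -0.076 -0.004] z [ 0.004 -0.001 -1.   ] F [-0.7 -0.9 -1. ] T [-0.04  0.03  0.  ] w 0.0392 j [ 0.28  0.42 -0.86  1.94  0.4   0.95  0.88]
0 -0.0162 0.0126 0.0289 | -0.001 0.001 0.002
1 -0.0162 0.0126 0.0289 | -0.0 0.001 0.002
2 -0.0161 0.0127 0.0289 | -0.001 0.002 0.001
nest [324.2 240.6]
hubface [ 56.6 317.1]
pin0 [346.2 263.2]
pin1 [302.4 263.5]
pin2 [302.8 222.5]
pin3 [348.4 222.1]
hm [ 36.  242.5]
he [ 11.7 238.4]
```

View pics/w2.png

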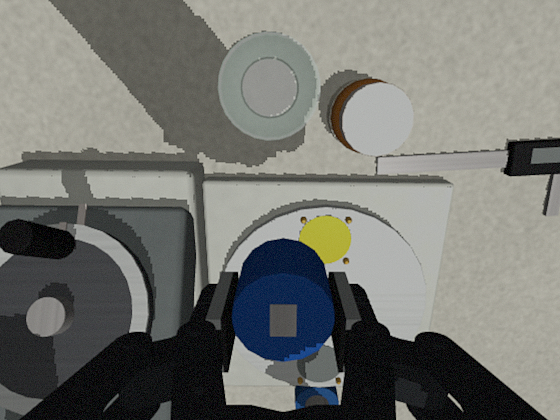

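Call:
move_arm(
  series=[
    {"tx": -0.0155,"ty": 0.0126,"tz": 0.015,"rx": 0,"ry": 0.001,"rz": 0.002,"claw": 0.03},
    {"tx": -0.0155,"ty": 0.0126,"tz": 0.02,"rx": 0,"ry": 0.001,"rz": 0.002,"claw": 0.03},
    {"tx": -0.0155,"ty": 0.0126,"tz": 0.025,"rx": 0,"ry": 0.001,"rz": 0.002,"claw": 0.03},
    {"tx": 0,"ty": 0,"tz": 0.03,"rx": 0,"ry": 0,"rz": 0,"claw": 0.03},
    {"tx": 0,"ty": 0,"tz": 0.015,"rx": 0,"ry": 0,"rz": 0,"claw": 0.03},
    {"tx": 0,"ty": 0,"tz": 0,"rx": 0,"ry": 0,"rz": 0,"claw": 0.03},
    {"tx": 0,"ty": 0,"tz": 0,"rx": 0,"ry": 0,"rz": 0,"claw": 0.03},
  ],
)

```text
time: 6.33
eef_pos: [0.5114, 0.184, 0.0978]
orientation: [0.001, -0.029, 1.0, -0.005]
force: [0.3, -0.1, 0.2]
gripper_width: 0.0387
```

Run:
```python
from plan import *
st();plan([.510,.195,.06],target(np.pi+.0713))
```

```text
t 6.33 p [0.5114 0.184  0.0978] x [-0.998 -0.057 -0.002] z [ 0.002 -0.009 -1.   ] F [ 0.3 -0.1  0.2] T [ 0.    0.04 -0.01] w 0.0387 j [ 0.1   0.66 -0.71  1.88  0.59  0.82  0.7 ]
0 0.0004 0.0057 0.0188 | -0.005 0.001 -0.007
1 0.0004 0.0056 0.0189 | -0.004 0.001 -0.007
```

Call:
move_arm(
  series=[
    {"tx": 0.0005,"ty": 0.0115,"tz": 0.01,"rx": -0.009,"ry": 0.002,"rz": -0.014,"claw": 0.03},
    {"tx": 0,"ty": 0,"tz": 0.012,"rx": 0,"ry": 0,"rz": 0,"claw": 0.03},
    {"tx": 0,"ty": 0,"tz": 0,"rx": 0,"ry": 0,"rz": 0,"claw": 0.03},
    {"tx": 0,"ty": 0,"tz": 0,"rx": 0,"ry": 0,"rz": 0,"claw": 0.03},
  ],
)

```text
time: 6.67
eef_pos: [0.5117, 0.1944, 0.0768]
orientation: [0.002, -0.035, 0.999, 0.0]
force: [1.4, 0.2, 0.3]
gripper_width: 0.039
```

Run:
```python
from plan import *
st();plan([.510,.195,.06],target(np.pi+.0713))
```

```text
t 6.67 p [0.5117 0.1944 0.0768] x [-0.998 -0.069 -0.004] z [ 0.004  0.001 -1.   ] F [1.4 0.2 0.3] T [0.03 0.02 0.03] w 0.039 j [ 0.07  0.7  -0.69  1.89  0.62  0.78  0.68]
0 0.0017 0.0007 0.0168 | 0.0 0.004 -0.002
```

Call:
move_arm(
  series=[
    {"tx": 0.002,"ty": 0.001,"tz": 0.01,"rx": 0,"ry": 0.004,"rz": -0.002,"claw": 0.03},
    {"tx": 0,"ty": 0,"tz": 0.007,"rx": 0,"ry": 0,"rz": 0,"claw": 0.03},
    {"tx": 0,"ty": 0,"tz": 0,"rx": 0,"ry": 0,"rz": 0,"claw": 0.03},
    {"tx": 0,"ty": 0,"tz": 0,"rx": 0,"ry": 0,"rz": 0,"claw": 0.03},
  ],
)

```text
time: 7.0
eef_pos: [0.5102, 0.1953, 0.0591]
orientation: [0.001, -0.036, 0.999, 0.0]
force: [0.3, -0.4, -0.2]
gripper_width: 0.039
```

Run:
```python
from plan import *
from fit import model
st();plan([.510,.195,.049],target(np.pi+.0713))
snap('wrist','w3'); f=model([ 0.5547,-0.0014,0.0713,-0.0289])
for k in f: print(k,np.round(proj('w3',f[k])[0],1))
```

```text
t 7.0 p [0.5102 0.1953 0.0591] x [-0.997 -0.071 -0.001] z [ 0.001  0.001 -1.   ] F [ 0.3 -0.4 -0.2] T [0.02 0.02 0.02] w 0.039 j [ 0.06  0.72 -0.67  1.89  0.64  0.76  0.66]
0 0.0002 -0.0003 0.0101 | 0.001 0.001 -0.0
nest [281.7 268.5]
hubface [-410.3  481.3]
pin0 [323.  310.2]
pin1 [241.7 311.2]
pin2 [237.2 235.9]
pin3 [324.9 234.7]
hm [-578.   308.8]
he [-870.   316.8]
```

View pics/w3.png

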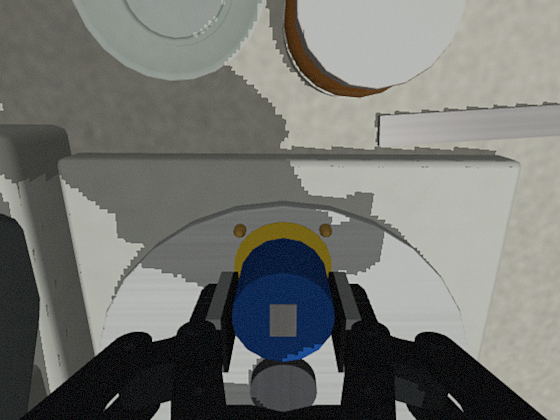

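Call:
move_arm(
  series=[
    {"tx": 0.001,"ty": 0,"tz": 0.004,"rx": 0,"ry": 0.001,"rz": 0,"claw": 0.03},
    {"tx": 0,"ty": 0,"tz": 0.003,"rx": 0,"ry": 0,"rz": 0,"claw": 0.03},
    {"tx": 0,"ty": 0,"tz": 0,"rx": 0,"ry": 0,"rz": 0,"claw": 0.03},
    {"tx": 0,"ty": 0,"tz": 0,"rx": 0,"ry": 0,"rz": 0,"claw": 0.03},
  ],
)

```text
time: 7.38
eef_pos: [0.5094, 0.1953, 0.0519]
orientation: [0.0, -0.035, 0.999, 0.0]
force: [-0.2, -0.4, -1.1]
gripper_width: 0.0386
```

Run:
```python
from plan import *
st();plan([.509,.195,.049],target(np.pi+.0713))
```

```text
t 7.38 p [0.5094 0.1953 0.0519] x [-0.997 -0.071 -0.001] z [ 0.001  0.001 -1.   ] F [-0.2 -0.4 -1.1] T [ 0.04 -0.04 -0.01] w 0.0386 j [ 0.05  0.73 -0.67  1.9   0.66  0.74  0.65]
0 0.0004 -0.0003 0.0029 | 0.001 0.001 -0.0
```

Call:
move_arm(
  series=[
    {"tx": 0,"ty": 0,"tz": 0.0025,"rx": 0,"ry": 0.001,"rz": 0,"claw": 0.03},
    {"tx": 0,"ty": 0,"tz": 0,"rx": 0,"ry": 0,"rz": 0,"claw": 0.03},
    {"tx": 0,"ty": 0,"tz": 0.0,"rx": 0,"ry": 0,"rz": 0,"claw": 0.03},
  ],
)

```text
time: 7.63
eef_pos: [0.5096, 0.1954, 0.0493]
orientation: [-0.0, -0.035, 0.999, 0.0]
force: [0.1, -0.5, -0.6]
gripper_width: 0.0388
```

Run:
```python
from plan import *
st()
```

```text
t 7.63 p [0.5096 0.1954 0.0493] x [-0.997 -0.071 -0.   ] z [-0.     0.001 -1.   ] F [ 0.1 -0.5 -0.6] T [-0.04 -0.01 -0.02] w 0.0388 j [ 0.05  0.74 -0.66  1.9   0.66  0.74  0.65]
```

Call:
move_arm(
  series=[
    {"tx": 0,"ty": 0,"tz": 0.0012,"rx": 0,"ry": 0,"rz": 0,"claw": 0.03},
    {"tx": 0,"ty": 0,"tz": 0.0,"rx": 0,"ry": 0,"rz": 0,"claw": 0.03},
  ],
)

```text
time: 7.8
eef_pos: [0.5099, 0.1956, 0.0489]
orientation: [0.0, -0.035, 0.999, 0.0]
force: [0.2, -0.4, -1.4]
gripper_width: 0.0392
```

Run:
```python
from plan import *
st()
```

```text
t 7.8 p [0.5099 0.1956 0.0489] x [-0.997 -0.071 -0.001] z [ 0.001  0.    -1.   ] F [ 0.2 -0.4 -1.4] T [0.01 0.03 0.01] w 0.0392 j [ 0.05  0.74 -0.66  1.9   0.66  0.74  0.65]
```

Call:
move_arm(
  series=[
    {"tx": 0,"ty": 0,"tz": 0.0015,"rx": 0,"ry": 0,"rz": 0,"claw": 0.03},
    {"tx": 0,"ty": 0,"tz": 0.0,"rx": 0,"ry": 0,"rz": 0,"claw": 0.03},
  ],
)

```text
time: 7.97
eef_pos: [0.5102, 0.1959, 0.0491]
orientation: [0.001, -0.035, 0.999, -0.0]
force: [-0.2, -0.5, -0.9]
gripper_width: 0.039
```

Run:
```python
from plan import *
st()
```

```text
t 7.97 p [0.5102 0.1959 0.0491] x [-0.997 -0.071 -0.002] z [ 0.002 -0.    -1.   ] F [-0.2 -0.5 -0.9] T [0.02 0.03 0.03] w 0.039 j [ 0.05  0.74 -0.66  1.89  0.66  0.74  0.64]
```

Call:
move_arm(
  series=[
    {"tx": 0,"ty": 0,"tz": 0,"rx": 0,"ry": 0,"rz": 0,"claw": 0.06},
    {"tx": 0,"ty": 0,"tz": 0,"rx": 0,"ry": 0,"rz": 0,"claw": 0.065},
    {"tx": 0,"ty": 0,"tz": 0,"rx": 0,"ry": 0,"rz": 0,"claw": 0.065},
  ],
)

```text
time: 8.22
eef_pos: [0.5106, 0.1962, 0.0493]
orientation: [0.001, -0.035, 0.999, 0.0]
force: [-0.4, 0.2, -0.0]
gripper_width: 0.0652
```

Run:
```python
from plan import *
st(); snap('wrist','w4')
```

```text
t 8.22 p [0.5106 0.1962 0.0493] x [-0.997 -0.071 -0.003] z [ 0.003  0.    -1.   ] F [-0.4  0.2 -0. ] T [-0.05 -0.01 -0.02] w 0.0652 j [ 0.05  0.74 -0.66  1.89  0.66  0.74  0.64]
```

View pics/w4.png

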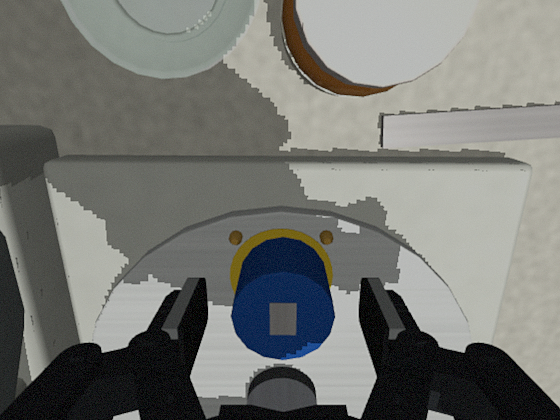

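The mount stands upright in the yellow nest, between the pins at (236,238) and (326,238), and it's released. Next I'll rise straight up.

Call:
move_arm(
  series=[
    {"tx": 0.0,"ty": 0,"tz": -0.008,"rx": 0,"ry": 0,"rz": 0,"claw": 0.07},
    {"tx": 0.0,"ty": 0,"tz": -0.02,"rx": 0,"ry": 0,"rz": 0,"claw": 0.07},
    {"tx": 0.0,"ty": 0,"tz": -0.03,"rx": 0,"ry": 0,"rz": 0,"claw": 0.07},
    {"tx": 0.0,"ty": 0,"tz": -0.035,"rx": 0,"ry": 0,"rz": 0,"claw": 0.07},
    {"tx": 0.004,"ty": 0,"tz": -0.035,"rx": 0,"ry": 0,"rz": 0,"claw": 0.07},
    {"tx": 0.006,"ty": -0.01,"tz": -0.03,"rx": 0,"ry": 0,"rz": 0,"claw": 0.07},
    {"tx": 0.008,"ty": -0.025,"tz": -0.015,"rx": 0,"ry": -0.03,"rz": 0,"claw": 0.07},
    {"tx": 0.008,"ty": -0.034,"tz": -0.01,"rx": 0,"ry": -0.05,"rz": 0,"claw": 0.07},
  ],
)

```text
time: 8.93
eef_pos: [0.4877, 0.1315, 0.2402]
orientation: [0.039, -0.041, 0.998, 0.004]
force: [1.2, -0.5, 1.2]
gripper_width: 0.07
```

Run:
```python
from plan import *
st(); plan([.455,-.01,.205],target(np.pi+.0713,-.5236))
```

```text
t 8.93 p [0.4877 0.1315 0.2402] x [-0.994 -0.082 -0.079] z [ 0.078  0.012 -0.997] F [ 1.2 -0.5  1.2] T [-0.12  0.04 -0.09] w 0.07 j [ 0.37  0.36 -0.89  1.93  0.38  0.93  0.96]
0 0.0117 -0.0346 0.0077 | 0.002 -0.111 0.002
1 0.0124 -0.0347 0.0064 | 0.002 -0.111 0.002
2 0.013 -0.0346 0.0051 | 0.002 -0.111 0.002
3 0.0134 -0.0347 0.0037 | 0.003 -0.112 0.003
```

Call:
move_arm(
  series=[
    {"tx": 0.005,"ty": -0.026,"tz": 0.0,"rx": 0,"ry": -0.075,"rz": 0,"claw": 0.07},
    {"tx": 0.006,"ty": -0.026,"tz": 0.0,"rx": 0,"ry": -0.075,"rz": 0,"claw": 0.07},
    {"tx": 0.007,"ty": -0.026,"tz": 0.0,"rx": 0,"ry": -0.075,"rz": 0,"claw": 0.07},
    {"tx": 0.008,"ty": -0.026,"tz": 0.0,"rx": 0,"ry": -0.075,"rz": 0,"claw": 0.07},
    {"tx": 0.01,"ty": -0.02,"tz": 0.0,"rx": 0,"ry": -0.07,"rz": 0,"claw": 0.07},
    {"tx": 0.005,"ty": -0.01,"tz": 0.0,"rx": 0,"ry": -0.03,"rz": 0,"claw": 0.07},
    {"tx": 0,"ty": 0,"tz": 0.0,"rx": 0,"ry": 0,"rz": 0,"claw": 0.07},
    {"tx": 0,"ty": 0,"tz": 0.0,"rx": 0,"ry": 0,"rz": 0,"claw": 0.07},
  ],
)

```text
time: 9.6
eef_pos: [0.4564, -0.0185, 0.2327]
orientation: [0.25, -0.036, 0.968, 0.003]
force: [0.7, 0.4, 0.5]
gripper_width: 0.0697
```

Run:
```python
from plan import *
from fit import model
st(); plan([.455,-.01,.205],target(np.pi+.0713,-.5236))
snap('wrist','w5'); f=model([ 0.5547,-0.0014,0.0713,-0.0289])
for k in f: print(k,np.round(proj('w5',f[k])[0],1))
```

```text
t 9.6 p [ 0.4564 -0.0185  0.2327] x [-0.872 -0.068 -0.484] z [ 0.484  0.024 -0.875] F [0.7 0.4 0.5] T [-0.04  0.47 -0.01] w 0.0697 j [ 0.91  0.03 -0.96  2.37  0.07  0.25  1.55]
0 0.014 0.0089 0.0238 | -0.011 -0.018 0.006
nest [509.4 148. ]
hubface [296.5 234.1]
pin0 [523.8 168.6]
pin1 [481.5 168.7]
pin2 [499.2 133.9]
pin3 [545.5 133.7]
hm [296.8 183. ]
he [297.7 190.7]
```

View pics/w5.png

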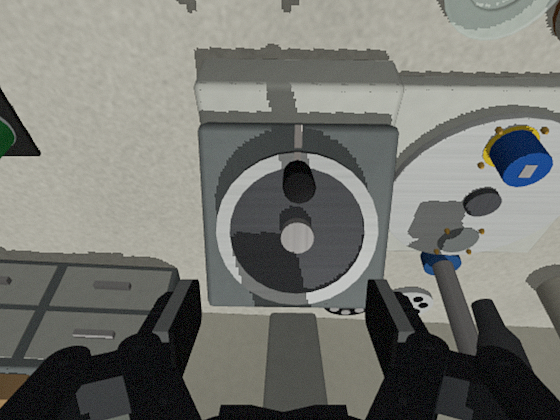

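Two joints are close to their limits in this pose: j4 is 2.37 of 2.40 and j6 is 0.25 of 0.19. Before going on I'll fit a kinematic model from the logged states, so I can predict the margins around the circle.

```bash
cat > kin.py <<'E'
import numpy as np, itertools
from scipy.spatial.transform import Rotation as R
from scipy.optimize import least_squares
J=np.array([[1.0518,.537,-.0044,1.5386,.0026,1.0673,-.0712],[1.06,.47,-.3,1.68,.16,1.03,.78],[1.02,.54,-.58,1.78,.36,.94,1.55],[.98,.6,-.67,1.77,.45,.93,1.8],[.93,.73,-.57,1.81,.55,.77,1.69],[.92,.74,-.58,1.81,.56,.76,1.7],[.89,.79,-.53,1.81,.6,.7,1.66],[.89,.8,-.53,1.82,.61,.69,1.66],[.82,.32,-.81,2.08,.32,.86,1.46],[.28,.42,-.86,1.94,.4,.95,.88],[.1,.66,-.71,1.88,.59,.82,.7],[.05,.74,-.66,1.9,.66,.74,.65],[.37,.36,-.89,1.93,.38,.93,.96],[.91,.03,-.96,2.37,.07,.25,1.55]])
P=np.array([[.2841,-.5841,.2306],[.3638,-.4679,.2269],[.4494,-.3517,.1754],[.4866,-.3112,.1564],[.4813,-.3258,.0604],[.4857,-.318,.0577],[.4898,-.3189,.02],[.4856,-.3173,.015],[.4241,-.0976,.1957],[.4648,.1536,.2066],[.5114,.184,.0978],[.5096,.1954,.0493],[.4877,.1315,.2402],[.4564,-.0185,.2327]])
X=np.array([[.899,.438,0],[-.077,.997,.004],[-.953,.301,.002],[-.994,-.11,.001],[-.999,-.051,.003],[-.997,-.079,-.003],[-.997,-.078,-.008],[-.997,-.082,-.001],[-.998,-.066,-.001],[-.997,-.076,-.004],[-.998,-.057,-.002],[-.997,-.071,0],[-.994,-.082,-.079],[-.872,-.068,-.484]])
Z=np.array([[-.001,.001,-1],[-.008,.004,-1],[-.003,-.003,-1],[-.001,0,-1],[-.002,-.008,-1],[.003,-.002,-1],[.009,-.006,-1],[.002,-.003,-1],[.002,-.007,-1],[.004,-.001,-1],[.002,-.009,-1],[0,.001,-1],[.078,.012,-.997],[.484,.024,-.875]])
Q=[R.from_matrix(np.column_stack([x,np.cross(z,x),z])) for x,z in zip(X,Z)]
AX='zyzyzyz'
def fk(q,s,p):
    o=p[:7]; t=p[7:].reshape(7,3)
    Rc=R.identity(); pos=np.array([0,0,0.])
    for i in range(7):
        Rc=Rc*R.from_euler(AX[i],s[i]*q[i]+o[i]); pos=pos+Rc.apply(t[i])
    return pos,Rc
E
cat > kfit.py <<'E'
from kin import *
best=[]
for s in itertools.product([1,-1],repeat=4):
    S=[s[0],1,s[1],1,s[2],1,s[3]]
    def ro(o):
        p=np.concatenate([o,np.zeros(21)]); return np.concatenate([(fk(j,S,p)[1].inv()*q).as_rotvec() for j,q in zip(J,Q)]+[.01*np.array(o[1:6])])
    for o1 in (0,1.57,3.14,-1.57):
      for o7 in (0,1.57,3.14,-1.57):
        x=least_squares(ro,[o1,0,0,0,0,0,o7]); best.append((x.cost,S,np.round(x.x,3)))
best.sort(key=lambda b:b[0])
for b in best[:6]: print(b)
S=best[0][1];o=best[0][2]
def rp(p):
    r=[]
    for j,x,q in zip(J,P,Q):
        a,b=fk(j,S,p); r+=list((a-x)/.003)+list((b.inv()*q).as_rotvec()/.006)
    return np.array(r+list(p[1:6]/.02)+list((p[7:]-t0)/.1))
t0=np.zeros((7,3));t0[0,2]=.3;t0[2,2]=.35;t0[4,2]=.35;t0[6,2]=.25;t0=t0.ravel()
x=least_squares(rp,np.concatenate([o,t0]));print(x.cost);print(np.round(x.x[:7],3));print(np.round(x.x[7:].reshape(7,3),3))
print(np.round(x.fun[:84].reshape(-1,6)[:,:3].T*3,1))
np.savez('kin.npz',S=S,p=x.x)
E
python3 kfit.py
```

```text
(np.float64(0.00033632403322621), [-1, 1, -1, 1, -1, 1, -1], array([ 6.289e+00, -5.000e-03, -8.000e-03,  7.000e-03,  5.000e-03,
       -8.000e-03,  1.569e+00]))
(np.float64(0.0003363240332262135), [-1, 1, -1, 1, -1, 1, -1], array([ 0.006, -0.005, -0.008,  0.007,  0.005, -0.008, -4.714]))
(np.float64(0.000336324033226214), [-1, 1, -1, 1, -1, 1, -1], array([ 0.006, -0.005, -0.008,  0.007,  0.005, -0.008,  1.569]))
(np.float64(0.0003363240332262143), [-1, 1, -1, 1, -1, 1, -1], array([ 0.006, -0.005, -0.008,  0.007,  0.005, -0.008,  1.569]))
(np.float64(0.00033632403322621967), [-1, 1, -1, 1, -1, 1, -1], array([ 0.006, -0.005, -0.008,  0.007,  0.005, -0.008,  1.569]))
(np.float64(0.0003363240332262205), [-1, 1, -1, 1, -1, 1, -1], array([ 0.006, -0.005, -0.008,  0.007,  0.005, -0.008,  1.569]))
17.822572633131173
[ 6.279e+00 -2.000e-03 -7.000e-03  2.000e-03  4.000e-03 -5.000e-03
  1.559e+00]
[[ 0.007 -0.011  0.322]
 [-0.002 -0.011  0.077]
 [-0.004 -0.011  0.427]
 [ 0.002 -0.011  0.043]
 [-0.012  0.003  0.393]
 [-0.003  0.003  0.037]
 [ 0.     0.     0.287]]
[[ 2.3 -2.2 -4.4 -0.3 -0.8  3.2  0.3  0.4  0.8  1.3  3.  -2.3 -0.3 -0.5]
 [-0.2 -1.1  0.1  0.9  2.   3.6 -2.8  0.  -2.5 -0.1  1.3 -2.1  1.3  1.1]
 [ 1.4 -1.6 -2.2 -0.2  0.5 -0.8  2.5 -0.4 -0.2  2.2  1.4 -2.4 -0.1 -0.1]]
```

```bash
cat > circ.py <<'E'
from kin import *
from plan import target
d=np.load('kin.npz');S=d['S'];p=d['p']
lo=np.array([-2.7,-.37,-1.27,.24,-1.31,.19,-2.76]);hi=np.array([2.7,2.16,1.26,2.4,4.45,1.91,2.76])
F=np.array([.5547,-.0014]);yaw=.0713
Rf=R.from_euler('z',yaw)
def hpos(th,out,rad=.05):
    ax=np.array([-.5,0,.8660254]);hd=np.array([-.8660254,0,-.5])*np.cos(th)+np.array([0,1,0])*np.sin(th)
    return Rf.apply(np.array([0,0,.115])+rad*hd+out*ax)+[F[0],F[1],0]
def ik(pos,Rg,q0,wc=1e-3,free=1.0):
    def f(q):
        a,b=fk(q,S,p); return np.concatenate([(a-pos)/.001,(b.inv()*Rg).as_rotvec()/.002,wc*(q-q0)])
    x=least_squares(f,np.clip(q0,lo+.01,hi-.01),bounds=(lo,hi));return x.x,np.linalg.norm(x.fun[:6])
E
python3 - <<'E'
from circ import *
q0=np.array([.91,.03,-.96,2.37,.07,.25,1.55])
mid=np.array([0,.6,0,1.6,0,.8,0])
for roll in (0,):
  for out in (.100,.030):
    print('out',out,'mindisp / margin seeds')
    for th in (0,np.pi/2,np.pi,1.5*np.pi):
        Rg=target(np.pi+yaw,-.5236)
        x,c=ik(hpos(th,out),Rg,q0,.05); print('near',round(th,2),np.round(x,2),'%.2f'%c,'m',np.round(np.minimum(x-lo,hi-x)[[1,2,3,5,6]],2))
        best=None
        for seed in range(12):
            rng=np.random.default_rng(seed); s=lo+(hi-lo)*rng.random(7)
            y,c=ik(hpos(th,out),Rg,s,.02)
            m=np.min(np.minimum(y-lo,hi-y))
            if c<2 and (best is None or m>best[0]): best=(m,y)
        if best: print('  best',round(best[0],2),np.round(best[1],2))
E
```

```text
out 0.1 mindisp / margin seeds
near 0 [ 0.82  0.23 -0.94  2.4   1.2   0.19  0.44] 0.00 m [0.6  0.33 0.   0.   2.32]
  best 0.0 [ 1.07  0.38 -1.27  2.38  1.38  0.37  0.3 ]
near 1.57 [ 0.31  0.17 -0.55  2.32  0.79  0.22  0.7 ] 0.00 m [0.54 0.72 0.08 0.03 2.06]
  best 0.1 [ 0.58  0.22 -0.85  2.3   0.98  0.29  0.53]
near 3.14 [ 0.49  0.21 -0.61  2.2   0.48  0.27  1.14] 0.00 m [0.58 0.66 0.2  0.08 1.62]
  best 0.15 [ 0.75  0.28 -0.92  2.18  0.76  0.34  0.89]
near 4.71 [ 0.82  0.24 -0.81  2.29  0.55  0.19  1.19] 0.00 m [0.61 0.46 0.11 0.   1.57]
  best 0.06 [ 1.13  0.4  -1.21  2.26  1.06  0.35  0.75]
out 0.03 mindisp / margin seeds
near 0 [ 0.88  0.64 -1.15  2.34  1.77  0.56 -0.01] 0.00 m [1.01 0.12 0.06 0.37 2.75]
  best 0.0 [ 0.38  0.38 -0.51  2.36  2.06  0.19 -0.42]
near 1.57 [ 0.54  0.47 -0.87  2.25  1.56  0.4   0.03] 0.00 m [0.84 0.4  0.15 0.21 2.73]
  best 0.08 [ 0.76  0.65 -1.19  2.24  1.61  0.65  0.06]
near 3.14 [ 0.35  0.38 -0.48  2.17  0.98  0.19  0.66] 0.00 m [0.75 0.79 0.23 0.   2.1 ]
  best 0.24 [ 0.73  0.53 -0.97  2.14  1.33  0.43  0.4 ]
near 4.71 [ 0.66  0.43 -0.69  2.24  1.41  0.19  0.37] 0.00 m [0.8  0.58 0.16 0.   2.39]
  best 0.17 [ 0.88  0.54 -0.98  2.23  1.5   0.36  0.34]
```

Run:
```python
from circ import *
q0=np.array([.91,.03,-.96,2.37,.07,.25,1.55])
for tilt in (-.42,-.35,-.28):
  Rg=target(np.pi+yaw,tilt); zt=Rg.as_matrix()[:,2]
  for nm,g in (('pre',.07),('grasp',0)):
    for th in ((0,) if g else (0,np.pi/2,np.pi,1.5*np.pi)):
        pos=hpos(th,.048)+.019*zt-g*zt
        x,c=ik(pos,Rg,q0,.05); 
        best=None
        for seed in range(10):
            rng=np.random.default_rng(seed); s=lo+(hi-lo)*rng.random(7)
            y,c2=ik(pos,Rg,s,.02); m=np.min(np.minimum(y-lo,hi-y))
            if c2<2 and (best is None or m>best[0]): best=(m,y)
        print(tilt,nm,round(th,2),np.round(x,2),'m',np.round(np.minimum(x-lo,hi-x)[[1,2,3,5,6]],2),'best',None if not best else (round(best[0],2),np.round(best[1],2)))
```

```text
-0.42 pre 0 [ 0.52  0.19 -0.63  2.35  0.47  0.25  1.14] m [0.56 0.64 0.05 0.06 1.62] best (np.float64(0.07), array([ 0.74,  0.24, -0.87,  2.33,  0.68,  0.29,  0.94]))
-0.42 grasp 0 [ 0.4   0.39 -0.53  2.31  1.24  0.19  0.4 ] m [0.76 0.74 0.09 0.   2.36] best (np.float64(0.12), array([ 0.86,  0.63, -1.13,  2.28,  1.48,  0.56,  0.26]))
-0.42 grasp 1.57 [ 0.    0.34 -0.21  2.24  0.64  0.19  0.85] m [0.71 1.06 0.16 0.   1.91] best (np.float64(0.21), array([ 0.59,  0.52, -0.95,  2.19,  1.24,  0.49,  0.36]))
-0.42 grasp 3.14 [ 0.28  0.38 -0.42  2.11  0.52  0.3   1.1 ] m [0.75 0.85 0.29 0.11 1.66] best (np.float64(0.3), array([ 0.7 ,  0.54, -0.97,  2.07,  1.05,  0.52,  0.66]))
-0.42 grasp 4.71 [ 0.41  0.38 -0.41  2.21  0.51  0.19  1.22] m [0.75 0.86 0.19 0.   1.54] best (np.float64(0.21), array([ 0.81,  0.52, -0.92,  2.17,  1.1 ,  0.4 ,  0.7 ]))
-0.35 pre 0 [ 0.57  0.22 -0.7   2.28  0.42  0.36  1.18] m [0.59 0.57 0.12 0.17 1.58] best (np.float64(0.12), array([ 0.66,  0.25, -0.81,  2.28,  0.51,  0.38,  1.11]))
-0.35 grasp 0 [ 0.23  0.36 -0.33  2.29  0.62  0.19  0.99] m [0.73 0.94 0.11 0.   1
[... 752 characters left out ...]
,  0.47,  1.21]))
-0.28 grasp 0 [ 0.29  0.39 -0.42  2.24  0.53  0.3   1.08] m [0.76 0.85 0.16 0.11 1.68] best (np.float64(0.2), array([ 0.71,  0.54, -0.94,  2.2 ,  1.02,  0.52,  0.66]))
-0.28 grasp 1.57 [ 0.24  0.41 -0.5   2.12  0.55  0.43  0.97] m [0.78 0.77 0.28 0.24 1.79] best (np.float64(0.31), array([ 0.57,  0.54, -0.94,  2.09,  0.93,  0.61,  0.66]))
-0.28 grasp 3.14 [ 0.38  0.44 -0.55  2.    0.48  0.53  1.16] m [0.81 0.72 0.4  0.34 1.6 ] best (np.float64(0.41), array([ 0.56,  0.51, -0.8 ,  1.98,  0.69,  0.6 ,  0.98]))
-0.28 grasp 4.71 [ 0.48  0.43 -0.53  2.1   0.46  0.42  1.27] m [0.8  0.74 0.3  0.23 1.49] best (np.float64(0.3), array([ 0.65,  0.48, -0.74,  2.09,  0.67,  0.49,  1.09]))
```

Run:
```python
from circ import *
import circ
from plan import *
circ.F=np.array([.5537,-.0014])
Rg=target(np.pi+yaw,-.35); zt=Rg.as_matrix()[:,2]
g=circ.hpos(-.02,.048)+.019*zt
print('grasp',np.round(g,4),'pre',np.round(g-.075*zt,4))
st(); plan(g-.075*zt,Rg,n=3)
```

```text
grasp [ 0.4931 -0.0067  0.1137] pre [ 0.4675 -0.0086  0.1842]
t 9.65 p [ 0.4566 -0.0181  0.2327] x [-0.872 -0.069 -0.484] z [ 0.484  0.025 -0.875] F [-0.9 -0.5 -0.9] T [-0.05  0.54 -0.  ] w 0.0701 j [ 0.91  0.03 -0.96  2.37  0.07  0.25  1.55]
0 0.0044 0.0031 0.016 | -0.003 0.052 0.002
1 0.0036 0.003 0.0162 | -0.004 0.052 0.002
2 0.0028 0.003 0.0164 | -0.003 0.052 0.002
```

Call:
move_arm(
  series=[
    {"tx": 0.003,"ty": 0.003,"tz": 0.01,"rx": -0.003,"ry": 0.05,"rz": 0.002,"claw": 0.06},
    {"tx": 0.003,"ty": 0.003,"tz": 0.012,"rx": -0.003,"ry": 0.05,"rz": 0.002,"claw": 0.06},
    {"tx": 0.003,"ty": 0.003,"tz": 0.01,"rx": -0.003,"ry": 0.05,"rz": 0.002,"claw": 0.06},
    {"tx": 0,"ty": 0,"tz": 0,"rx": 0,"ry": 0,"rz": 0,"claw": 0.06},
    {"tx": 0,"ty": 0,"tz": 0,"rx": 0,"ry": 0,"rz": 0,"claw": 0.06},
  ],
)

```text
time: 10.07
eef_pos: [0.468, -0.0039, 0.202]
orientation: [0.176, -0.038, 0.984, 0.005]
force: [-0.0, 0.3, 0.3]
gripper_width: 0.0599
```

Run:
```python
from circ import *
import circ
from plan import *
circ.F=np.array([.5537,-.0014])
Rg=target(np.pi+yaw,-.35); zt=Rg.as_matrix()[:,2]
g=circ.hpos(-.02,.048)+.019*zt
st(); plan(g-.075*zt,Rg,n=2)
snap('wrist','w6')
print(proj('w6',[circ.hpos(-.02,o) for o in (.022,.068)]),proj('w6',[circ.hpos(-.02,.014,0)]))
```

```text
t 10.07 p [ 0.468  -0.0039  0.202 ] x [-0.935 -0.072 -0.347] z [ 0.346  0.024 -0.938] F [-0.   0.3  0.3] T [-0.1   0.39  0.01] w 0.0599 j [ 0.71  0.19 -0.86  2.27  0.4   0.42  1.19]
0 0.0035 -0.0023 0.0082 | -0.001 0.002 0.003
1 0.0035 -0.0023 0.0083 | -0.0 0.003 0.002
[[276.25451483 211.53085049]
 [274.77418502 223.9102638 ]] [[277.604138   276.79253048]]
```

View pics/w6.png

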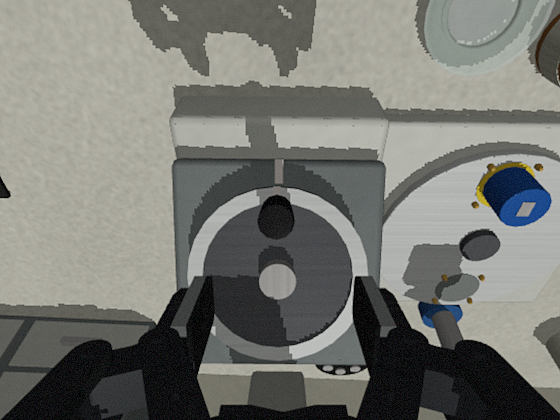

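Call:
move_arm(
  series=[
    {"tx": 0.0045,"ty": -0.003,"tz": 0.012,"rx": 0,"ry": 0.004,"rz": 0.004,"claw": 0.06},
    {"tx": 0.0035,"ty": -0.002,"tz": 0.016,"rx": 0,"ry": 0,"rz": 0,"claw": 0.06},
    {"tx": 0,"ty": 0,"tz": 0.016,"rx": 0,"ry": 0,"rz": 0,"claw": 0.06},
    {"tx": 0,"ty": 0,"tz": 0,"rx": 0,"ry": 0,"rz": 0,"claw": 0.06},
    {"tx": 0,"ty": 0,"tz": 0,"rx": 0,"ry": 0,"rz": 0,"claw": 0.06},
  ],
)

```text
time: 10.53
eef_pos: [0.4781, -0.0069, 0.1608]
orientation: [0.179, -0.037, 0.983, 0.006]
force: [0.3, -0.3, 0.5]
gripper_width: 0.06
```

```bash
cat > g.py <<'E'
from circ import *
import circ
from plan import *
circ.F=np.array([.553,-.0014])
Rg=target(np.pi+yaw,-.35); zt=Rg.as_matrix()[:,2]
g=circ.hpos(-.025,.048)+.019*zt
E
python3 - <<'E'
from g import *
st(); plan(g,Rg,n=3)
E
```

```text
t 10.53 p [ 0.4781 -0.0069  0.1608] x [-0.933 -0.071 -0.353] z [ 0.352  0.024 -0.936] F [ 0.3 -0.3  0.5] T [ 0.02  0.37 -0.  ] w 0.06 j [ 0.55  0.28 -0.7   2.3   0.64  0.32  0.97]
0 0.0011 -0.0004 0.0164 | -0.0 0.004 0.001
1 0.001 -0.0003 0.0163 | -0.0 0.003 0.002
2 0.0009 -0.0004 0.0164 | -0.001 0.004 0.001
```

Call:
move_arm(
  series=[
    {"tx": 0.001,"ty": 0,"tz": 0.014,"rx": 0,"ry": 0.006,"rz": 0.002,"claw": 0.06},
    {"tx": 0.001,"ty": 0,"tz": 0.012,"rx": 0,"ry": 0.004,"rz": 0.002,"claw": 0.06},
    {"tx": 0,"ty": 0,"tz": 0,"rx": 0,"ry": 0,"rz": 0,"claw": 0.06},
    {"tx": 0,"ty": 0,"tz": 0,"rx": 0,"ry": 0,"rz": 0,"claw": 0.06},
  ],
)

```text
time: 10.87
eef_pos: [0.4866, -0.0065, 0.1398]
orientation: [0.177, -0.035, 0.983, 0.005]
force: [-0.4, -0.4, 0.5]
gripper_width: 0.06
```

Run:
```python
from g import *
st(); plan(g,Rg,n=2); snap('wrist','w7')
print(proj('w7',[circ.hpos(-.025,o) for o in (.022,.068)]))
```

```text
t 10.87 p [ 0.4866 -0.0065  0.1398] x [-0.935 -0.067 -0.349] z [ 0.349  0.023 -0.937] F [-0.4 -0.4  0.5] T [-0.03  0.42 -0.07] w 0.06 j [ 0.45  0.33 -0.6   2.3   0.75  0.28  0.85]
0 0.0018 -0.0004 0.0132 | -0.001 0.004 0.0
1 0.0018 -0.0005 0.0132 | -0.001 0.003 0.0
[[280.97791147 257.16782256]
 [280.15348314 288.86875972]]
```

View pics/w7.png

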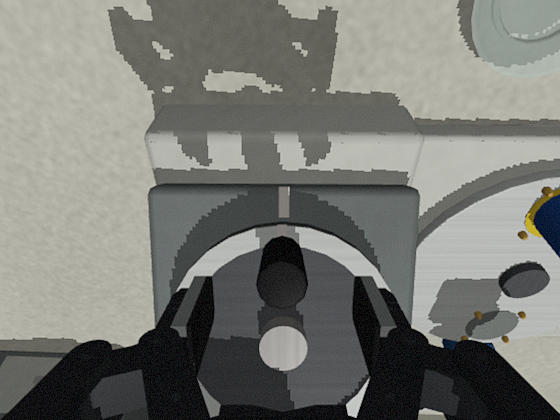

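The handle's end is at (281,284), centred between the fingers, so I'll continue in along the axle.

Call:
move_arm(
  series=[
    {"tx": 0.0025,"ty": 0,"tz": 0.012,"rx": 0,"ry": 0.005,"rz": 0.002,"claw": 0.06},
    {"tx": 0.002,"ty": 0,"tz": 0.012,"rx": 0,"ry": 0.004,"rz": 0.002,"claw": 0.06},
    {"tx": 0,"ty": 0,"tz": 0,"rx": 0,"ry": 0,"rz": 0,"claw": 0.06},
    {"tx": 0,"ty": 0,"tz": 0,"rx": 0,"ry": 0,"rz": 0,"claw": 0.06},
  ],
)

```text
time: 11.25
eef_pos: [0.4924, -0.0071, 0.12]
orientation: [0.177, -0.032, 0.984, 0.005]
force: [0.2, -0.1, 0.0]
gripper_width: 0.0599
```

Run:
```python
from g import *
st(); plan(g,Rg,n=1)
```

```text
t 11.25 p [ 0.4924 -0.0071  0.12  ] x [-0.936 -0.062 -0.348] z [ 0.347  0.021 -0.938] F [ 0.2 -0.1  0. ] T [-0.01  0.38  0.03] w 0.0599 j [ 0.36  0.37 -0.51  2.3   0.86  0.24  0.74]
0 0.0021 0.0002 0.0059 | -0.003 0.005 -0.005
```

```bash
cat > sim.py <<'E'
from g import *
def jac(q):
    a,b=fk(q,S,p);Jm=np.zeros((6,7))
    for i in range(7):
        dq=q.copy();dq[i]+=1e-5;a2,b2=fk(dq,S,p);Jm[:3,i]=(a2-a)/1e-5;Jm[3:,i]=(b2*b.inv()).as_rotvec()/1e-5
    return Jm
def sim(q,tiltf,n=126,start=None):
    a0,_=fk(q,S,p); off=None; out=[]
    for i in range(n+1):
        th=2*np.pi*i/n-.025; tl=tiltf(th); Rg2=target(np.pi+yaw,tl); z=Rg2.as_matrix()[:,2]
        tgt=circ.hpos(th,.052)+.019*z
        if off is None: off=a0-tgt
        for _ in range(2):
            a,b=fk(q,S,p); e=np.concatenate([tgt-a,(Rg2*b.inv()).as_rotvec()]); J_=jac(q)
            q=q+J_.T@np.linalg.solve(J_@J_.T+1e-4*np.eye(6),e)
        if i%9==0: out.append((th,q.copy()))
    return out
if __name__=='__main__':
    q=np.array(r.get_state()['joints'])
    for nm,f in [('const .35',lambda t:-.35),('ramp',lambda t:-.35-.05*(1-np.cos(t))),('ramp28',lambda t:-.30-.07*(1-np.cos(t)))]:
        print(nm)
        for th,x in sim(q,f): print(round(th,2),np.round(x,2),'m',np.round(np.minimum(x-lo,hi-x)[[1,2,3,5]],2))
E
python3 sim.py
```

```text
const .35
-0.03 [ 0.41  0.38 -0.54  2.28  0.83  0.25  0.8 ] m [0.75 0.73 0.12 0.06]
0.42 [ 0.34  0.38 -0.52  2.28  0.84  0.27  0.73] m [0.75 0.75 0.12 0.08]
0.87 [ 0.31  0.38 -0.54  2.25  0.82  0.3   0.72] m [0.75 0.73 0.15 0.11]
1.32 [ 0.31  0.39 -0.57  2.2   0.79  0.35  0.74] m [0.76 0.7  0.2  0.16]
1.77 [ 0.33  0.4  -0.61  2.15  0.74  0.4   0.79] m [0.77 0.66 0.25 0.21]
2.22 [ 0.37  0.42 -0.64  2.1   0.7   0.44  0.86] m [0.79 0.63 0.3  0.25]
2.67 [ 0.43  0.43 -0.66  2.06  0.67  0.46  0.93] m [0.8  0.61 0.34 0.27]
3.12 [ 0.48  0.44 -0.68  2.05  0.65  0.47  1.  ] m [0.81 0.59 0.35 0.28]
3.57 [ 0.54  0.44 -0.69  2.05  0.64  0.46  1.05] m [0.81 0.58 0.35 0.27]
4.01 [ 0.58  0.44 -0.69  2.08  0.64  0.43  1.08] m [0.81 0.58 0.32 0.24]
4.46 [ 0.61  0.44 -0.68  2.12  0.66  0.39  1.09] m [0.81 0.59 0.28 0.2 ]
4.91 [ 0.6   0.42 -0.66  2.17  0.68  0.34  1.06] m [0.79 0.61 0.23 0.15]
5.36 [ 0.56  0.41 -0.61  2.22  0.72  0.29  1.  ] m [0.78 0.66 0.18 0.1 ]
5.81 [ 0.48  0.39 -0.56  2.26  0.77  0.26  0.92] m [0.76 0.71 0.14 0.07]
6.26 [ 0.39  0.38 -0.51  2.28  0.8   0.24  0.82] m [0.75 0.76 0.12 
[... 1509 characters left out ...]
  0.8   0.34  0.76] m [0.76 0.69 0.25 0.15]
2.67 [ 0.38  0.39 -0.59  2.13  0.78  0.33  0.81] m [0.76 0.68 0.27 0.14]
3.12 [ 0.44  0.4  -0.61  2.11  0.76  0.33  0.88] m [0.77 0.66 0.29 0.14]
3.57 [ 0.51  0.41 -0.64  2.11  0.74  0.33  0.95] m [0.78 0.63 0.29 0.14]
4.01 [ 0.57  0.42 -0.66  2.13  0.72  0.33  1.01] m [0.79 0.61 0.27 0.14]
4.46 [ 0.61  0.43 -0.67  2.15  0.71  0.34  1.04] m [0.8  0.6  0.25 0.15]
4.91 [ 0.62  0.43 -0.67  2.18  0.71  0.34  1.04] m [0.8  0.6  0.22 0.15]
5.36 [ 0.59  0.42 -0.66  2.21  0.72  0.34  1.01] m [0.79 0.61 0.19 0.15]
5.81 [ 0.53  0.41 -0.63  2.23  0.73  0.34  0.95] m [0.78 0.64 0.17 0.15]
6.26 [ 0.47  0.41 -0.61  2.25  0.75  0.34  0.88] m [0.78 0.66 0.15 0.15]
```

```bash
sed -i 's/-\.35)/-.30)/; s/\.048)/.050)/' g.py
python3 - <<'E'
from g import *
st(); plan(g,Rg,n=2)
E
```

```text
t 11.25 p [ 0.4924 -0.0071  0.12  ] x [-0.936 -0.062 -0.348] z [ 0.347  0.021 -0.938] F [ 0.2 -0.1  0. ] T [-0.01  0.38  0.03] w 0.0599 j [ 0.36  0.37 -0.51  2.3   0.86  0.24  0.74]
0 0.0017 0.0001 0.002 | -0.002 0.028 -0.003
1 0.0016 0.0 0.002 | -0.001 0.027 -0.002
```

Call:
move_arm(
  force=35,
  series=[
    {"tx": 0.0017,"ty": 0,"tz": 0.002,"rx": -0.002,"ry": 0.028,"rz": -0.003,"claw": 0.06},
    {"tx": 0.0017,"ty": 0,"tz": 0.002,"rx": -0.001,"ry": 0.027,"rz": -0.002,"claw": 0.05},
    {"tx": 0,"ty": 0,"tz": 0,"rx": 0,"ry": 0,"rz": 0,"claw": 0.035},
    {"tx": 0,"ty": 0,"tz": 0,"rx": 0,"ry": 0,"rz": 0,"claw": 0.01},
    {"tx": 0,"ty": 0,"tz": 0,"rx": 0,"ry": 0,"rz": 0,"claw": 0.01},
    {"tx": 0,"ty": 0,"tz": 0,"rx": 0,"ry": 0,"rz": 0,"claw": 0.01},
    {"tx": 0,"ty": 0,"tz": 0,"rx": 0,"ry": 0,"rz": 0,"claw": 0.01},
  ],
)

```text
time: 11.83
eef_pos: [0.4907, -0.0074, 0.1196]
orientation: [0.152, -0.035, 0.988, 0.006]
force: [6.1, -0.1, -12.6]
gripper_width: 0.0208
```

Run:
```python
from g import *
st(); plan(g,Rg,n=1); snap('wrist','w8')
```

```text
t 11.83 p [ 0.4907 -0.0074  0.1196] x [-0.951 -0.067 -0.301] z [ 0.3    0.022 -0.954] F [  6.1  -0.1 -12.6] T [-0.02 -0.21 -0.07] w 0.0208 j [ 0.45  0.39 -0.6   2.26  0.76  0.33  0.85]
0 0.0014 0.0003 0.0042 | 0.001 0.005 -0.001
```

View pics/w8.png

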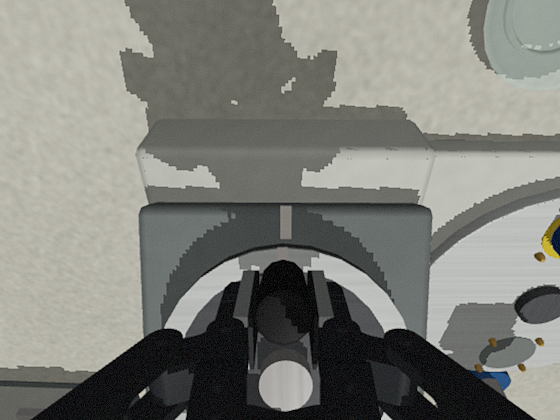

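```bash
cat > w.py <<'E'
from g import *
import json,sys,os
e1=Rf.apply([-.8660254,0,-.5]);e2=Rf.apply([0,1,0.]);axw=Rf.apply([-.5,0,.8660254])
def piv():
    a,b=Rt(); return a+b.apply([0,0,-.019]),a,b
def init(th0=-.028):
    v,a,b=piv(); c=v-.05*(e1*np.cos(th0)+e2*np.sin(th0)); np.save('c.npy',c); print('c',c)
def go(dth,n,tail=0):
    c=np.load('c.npy'); v,a,b=piv(); d=v-c
    th=np.arctan2(d@e2,d@e1); rad=np.hypot(d@e1,d@e2)
    with open('log.txt','a') as f: f.write(json.dumps([d@e1,d@e2,d@axw])+'\n')
    st(); print('th %.3f (%.3f) rad %.4f ax %.4f'%(th,th%(2*np.pi),rad,d@axw))
    cur=b; t=th
    for i in range(n):
        t2=t+dth; P=lambda x:.05*(e1*np.cos(x)+e2*np.sin(x))
        tilt=lambda x:-.30-.07*(1-np.cos(x))
        Rn=target(np.pi+yaw,tilt(t2)); k=(1 if i>3 else (i+1)/4)
        w=(cur.inv()*Rn).as_rotvec(); 
        if i<4: w=w*.5
        sh=P(t2)-P(t) + (-(d@axw)/n)*axw*.5
        nxt=cur*R.from_rotvec(w)
        tc=sh+.019*(nxt.apply([0,0,1])-cur.apply([0,0,1]))
        tt=np.round(cur.inv().apply(tc),4); print(i,*tt,'|',*np.round(w,3))
        cur=nxt; t=t2
E
python3 - <<'E'
from w import *
init(); go(.1,10)
E
```

```text
c [ 0.52804181 -0.00331109  0.16264004]
t 11.88 p [ 0.4907 -0.0074  0.1195] x [-0.951 -0.067 -0.301] z [ 0.3    0.022 -0.954] F [  5.9   1.4 -10.8] T [-0.06 -0.12 -0.07] w 0.0209 j [ 0.45  0.39 -0.6   2.26  0.76  0.33  0.85]
th -0.028 (6.255) rad 0.0500 ax 0.0000
0 -0.0001 0.005 -0.0 | 0.0 0.003 -0.0
1 -0.0006 0.005 -0.0001 | 0.0 0.001 -0.0
2 -0.0011 0.0049 -0.0002 | 0.0 -0.0 -0.0
3 -0.0016 0.0047 -0.0003 | 0.0 -0.001 -0.0
4 -0.0021 0.0046 -0.0004 | 0.0 -0.004 -0.0
5 -0.0025 0.0043 -0.0005 | 0.0 -0.003 -0.0
6 -0.0029 0.0041 -0.0006 | -0.0 -0.004 0.0
7 -0.0033 0.0038 -0.0007 | -0.0 -0.005 -0.0
8 -0.0037 0.0034 -0.0007 | 0.0 -0.005 0.0
9 -0.004 0.003 -0.0008 | 0.0 -0.006 -0.0
```

The handle is gripped at 20.8 mm and sits just before the park mark. The mount is free, so I'm starting the stroke.

Call:
move_arm(
  series=[
    {"tx": 0,"ty": 0.005,"tz": 0,"rx": 0,"ry": 0.002,"rz": 0,"claw": 0.01},
    {"tx": -0.0006,"ty": 0.005,"tz": 0,"rx": 0,"ry": 0.001,"rz": 0,"claw": 0.01},
    {"tx": -0.0011,"ty": 0.005,"tz": -0.0002,"rx": 0,"ry": 0,"rz": 0,"claw": 0.01},
    {"tx": -0.0016,"ty": 0.0047,"tz": -0.0003,"rx": 0,"ry": -0.001,"rz": 0,"claw": 0.01},
    {"tx": -0.0021,"ty": 0.0046,"tz": -0.0004,"rx": 0,"ry": -0.004,"rz": 0,"claw": 0.01},
    {"tx": -0.0025,"ty": 0.0043,"tz": -0.0005,"rx": 0,"ry": -0.003,"rz": 0,"claw": 0.01},
    {"tx": -0.0029,"ty": 0.0041,"tz": -0.0006,"rx": 0,"ry": -0.004,"rz": 0,"claw": 0.01},
  ],
)

```text
time: 12.47
eef_pos: [0.4958, 0.0217, 0.1235]
orientation: [0.154, -0.032, 0.987, 0.002]
force: [1.3, -2.5, -4.8]
gripper_width: 0.021
```

Run:
```python
from w import *
go(.1,10)
```

```text
t 12.47 p [0.4958 0.0217 0.1235] x [-0.95  -0.062 -0.305] z [ 0.305  0.014 -0.952] F [ 1.3 -2.5 -4.8] T [-0.55  0.42 -0.13] w 0.021 j [ 0.34  0.39 -0.58  2.25  0.79  0.35  0.75]
th 0.580 (0.580) rad 0.0500 ax -0.0002
0 -0.0029 0.0041 -0.0007 | -0.004 -0.003 -0.003
1 -0.0033 0.0038 -0.0007 | -0.002 -0.004 -0.002
2 -0.0037 0.0034 -0.0008 | -0.001 -0.004 -0.001
3 -0.004 0.003 -0.0008 | -0.001 -0.005 -0.0
4 -0.0044 0.0026 -0.0009 | -0.001 -0.011 -0.0
5 -0.0046 0.0021 -0.0008 | 0.0 -0.006 0.0
6 -0.0048 0.0017 -0.0009 | 0.0 -0.007 0.0
7 -0.0049 0.0012 -0.0008 | -0.0 -0.007 0.0
8 -0.005 0.0007 -0.0008 | -0.0 -0.007 -0.0
9 -0.0051 0.0002 -0.0008 | 0.0 -0.007 0.0
```

Radius error after 0.6 rad is about 0 and the forces are small, so I'll continue.

Call:
move_arm(
  series=[
    {"tx": -0.0029,"ty": 0.0041,"tz": -0.0007,"rx": -0.004,"ry": -0.003,"rz": -0.003,"claw": 0.01},
    {"tx": -0.0033,"ty": 0.0038,"tz": -0.0007,"rx": -0.002,"ry": -0.004,"rz": -0.002,"claw": 0.01},
    {"tx": -0.0037,"ty": 0.0034,"tz": -0.0008,"rx": -0.001,"ry": -0.004,"rz": -0.001,"claw": 0.01},
    {"tx": -0.004,"ty": 0.003,"tz": -0.0008,"rx": -0.001,"ry": -0.005,"rz": 0,"claw": 0.01},
    {"tx": -0.0044,"ty": 0.0026,"tz": -0.0009,"rx": 0,"ry": -0.008,"rz": 0,"claw": 0.01},
    {"tx": -0.0046,"ty": 0.0021,"tz": -0.0008,"rx": 0,"ry": -0.006,"rz": 0,"claw": 0.01},
    {"tx": -0.0048,"ty": 0.0017,"tz": -0.0009,"rx": 0,"ry": -0.007,"rz": 0,"claw": 0.01},
    {"tx": -0.005,"ty": 0.0012,"tz": -0.0008,"rx": 0,"ry": -0.007,"rz": 0,"claw": 0.01},
    {"tx": -0.005,"ty": 0.0007,"tz": -0.0008,"rx": 0,"ry": -0.007,"rz": 0,"claw": 0.01},
    {"tx": -0.005,"ty": 0.0002,"tz": -0.0008,"rx": 0,"ry": -0.007,"rz": 0,"claw": 0.01},
  ],
)

```text
time: 13.3
eef_pos: [0.5313, 0.047, 0.1448]
orientation: [0.181, -0.034, 0.983, 0.004]
force: [-1.1, -5.7, -4.4]
gripper_width: 0.0211
```

Run:
```python
from w import *
go(.1,10)
```

```text
t 13.3 p [0.5313 0.047  0.1448] x [-0.932 -0.066 -0.357] z [ 0.356  0.02  -0.934] F [-1.1 -5.7 -4.4] T [-0.89  1.26 -0.31] w 0.0211 j [ 0.28  0.38 -0.57  2.19  0.81  0.36  0.69]
th 1.571 (1.571) rad 0.0501 ax -0.0001
0 -0.005 -0.0002 -0.0008 | -0.003 -0.006 -0.0
1 -0.005 -0.0007 -0.0008 | -0.001 -0.006 -0.0
2 -0.0049 -0.0012 -0.0007 | -0.001 -0.007 -0.0
3 -0.0048 -0.0017 -0.0007 | -0.0 -0.007 -0.0
4 -0.0047 -0.0022 -0.0006 | -0.0 -0.013 -0.0
5 -0.0043 -0.0026 -0.0005 | -0.0 -0.006 0.0
6 -0.0041 -0.003 -0.0005 | 0.0 -0.006 -0.0
7 -0.0037 -0.0034 -0.0004 | 0.0 -0.005 -0.0
8 -0.0034 -0.0038 -0.0003 | 0.0 -0.005 -0.0
9 -0.003 -0.0041 -0.0003 | -0.0 -0.004 -0.0
```

Call:
move_arm(
  series=[
    {"tx": -0.005,"ty": -0.0002,"tz": -0.0008,"rx": -0.003,"ry": -0.006,"rz": 0,"claw": 0.01},
    {"tx": -0.005,"ty": -0.0007,"tz": -0.0008,"rx": -0.001,"ry": -0.006,"rz": 0,"claw": 0.01},
    {"tx": -0.0049,"ty": -0.0012,"tz": -0.0007,"rx": -0.001,"ry": -0.007,"rz": 0,"claw": 0.01},
    {"tx": -0.0048,"ty": -0.0017,"tz": -0.0007,"rx": 0,"ry": -0.008,"rz": 0,"claw": 0.01},
    {"tx": -0.0047,"ty": -0.0022,"tz": -0.0006,"rx": 0,"ry": -0.01,"rz": 0,"claw": 0.01},
    {"tx": -0.0043,"ty": -0.0026,"tz": -0.0005,"rx": 0,"ry": -0.006,"rz": 0,"claw": 0.01},
    {"tx": -0.0041,"ty": -0.003,"tz": -0.0005,"rx": 0,"ry": -0.006,"rz": 0,"claw": 0.01},
    {"tx": -0.0037,"ty": -0.0034,"tz": -0.0004,"rx": 0,"ry": -0.005,"rz": 0,"claw": 0.01},
    {"tx": -0.0034,"ty": -0.0038,"tz": -0.0003,"rx": 0,"ry": -0.005,"rz": 0,"claw": 0.01},
    {"tx": -0.003,"ty": -0.0041,"tz": -0.0003,"rx": 0,"ry": -0.004,"rz": 0,"claw": 0.01},
  ],
)

```text
time: 14.13
eef_pos: [0.5699, 0.028, 0.1662]
orientation: [0.212, -0.037, 0.977, 0.009]
force: [-6.1, -1.5, -3.5]
gripper_width: 0.0207
```

Run:
```python
from w import *
go(.1,10)
```

```text
t 14.13 p [0.5699 0.028  0.1662] x [-0.907 -0.068 -0.415] z [ 0.414  0.033 -0.91 ] F [-6.1 -1.5 -3.5] T [-0.43  2.13 -0.11] w 0.0207 j [ 0.35  0.38 -0.58  2.14  0.8   0.33  0.78]
th 2.547 (2.547) rad 0.0504 ax 0.0000
0 -0.0026 -0.0043 -0.0003 | 0.002 -0.002 0.002
1 -0.0022 -0.0045 -0.0002 | 0.001 -0.002 0.001
2 -0.0017 -0.0047 -0.0002 | 0.0 -0.002 0.0
3 -0.0012 -0.0049 -0.0001 | 0.0 -0.002 0.0
4 -0.0008 -0.0049 -0.0001 | 0.0 -0.003 0.0
5 -0.0002 -0.005 -0.0 | -0.0 -0.0 0.0
6 0.0003 -0.005 0.0 | 0.0 0.0 -0.0
7 0.0008 -0.0049 0.0001 | 0.0 0.001 0.0
8 0.0013 -0.0048 0.0001 | 0.0 0.002 0.0
9 0.0018 -0.0047 0.0002 | 0.0 0.002 0.0
```

Call:
move_arm(
  series=[
    {"tx": -0.0026,"ty": -0.0043,"tz": -0.0003,"rx": 0.002,"ry": -0.002,"rz": 0.002,"claw": 0.01},
    {"tx": -0.0022,"ty": -0.0045,"tz": -0.0002,"rx": 0.001,"ry": -0.002,"rz": 0.001,"claw": 0.01},
    {"tx": -0.0017,"ty": -0.0047,"tz": -0.0002,"rx": 0,"ry": -0.002,"rz": 0,"claw": 0.01},
    {"tx": -0.0012,"ty": -0.0049,"tz": -0.0001,"rx": 0,"ry": -0.002,"rz": 0,"claw": 0.01},
    {"tx": -0.0008,"ty": -0.0049,"tz": -0.0001,"rx": 0,"ry": -0.002,"rz": 0,"claw": 0.01},
    {"tx": -0.0002,"ty": -0.005,"tz": 0,"rx": 0,"ry": 0,"rz": 0,"claw": 0.01},
    {"tx": 0.0003,"ty": -0.005,"tz": 0,"rx": 0,"ry": 0,"rz": 0,"claw": 0.01},
    {"tx": 0.0008,"ty": -0.0049,"tz": 0.0001,"rx": 0,"ry": 0.001,"rz": 0,"claw": 0.01},
    {"tx": 0.0013,"ty": -0.0048,"tz": 0.0001,"rx": 0,"ry": 0.002,"rz": 0,"claw": 0.01},
    {"tx": 0.0018,"ty": -0.0047,"tz": 0.0002,"rx": 0,"ry": 0.002,"rz": 0,"claw": 0.01},
  ],
)

```text
time: 14.97
eef_pos: [0.5794, -0.0119, 0.1702]
orientation: [0.218, -0.042, 0.975, 0.015]
force: [-3.3, 2.8, -2.9]
gripper_width: 0.021
```

Run:
```python
from w import *
go(.1,10)
```

```text
t 14.97 p [ 0.5794 -0.0119  0.1702] x [-0.901 -0.075 -0.426] z [ 0.424  0.047 -0.904] F [-3.3  2.8 -2.9] T [0.17 1.62 0.05] w 0.021 j [ 0.51  0.4  -0.65  2.12  0.74  0.32  0.94]
th -2.891 (3.392) rad 0.0508 ax 0.0002
0 0.0016 -0.0049 0.0001 | 0.008 0.002 0.005
1 0.002 -0.0047 0.0001 | 0.004 0.003 0.003
2 0.0025 -0.0044 0.0002 | 0.002 0.003 0.001
3 0.0029 -0.0041 0.0003 | 0.001 0.003 0.001
4 0.0034 -0.0038 0.0003 | 0.001 0.008 0.001
5 0.0037 -0.0035 0.0004 | -0.0 0.005 -0.0
6 0.004 -0.0031 0.0004 | 0.0 0.005 -0.0
7 0.0043 -0.0027 0.0005 | 0.0 0.006 0.0
8 0.0045 -0.0023 0.0005 | 0.0 0.006 0.0
9 0.0047 -0.0018 0.0006 | -0.0 0.007 -0.0
```

Call:
move_arm(
  series=[
    {"tx": 0.0016,"ty": -0.0049,"tz": 0.0001,"rx": 0.008,"ry": 0.002,"rz": 0.005,"claw": 0.01},
    {"tx": 0.002,"ty": -0.0047,"tz": 0.0001,"rx": 0.004,"ry": 0.003,"rz": 0.003,"claw": 0.01},
    {"tx": 0.0025,"ty": -0.0044,"tz": 0.0002,"rx": 0.002,"ry": 0.003,"rz": 0.001,"claw": 0.01},
    {"tx": 0.0029,"ty": -0.0041,"tz": 0.0003,"rx": 0.001,"ry": 0.003,"rz": 0.001,"claw": 0.01},
    {"tx": 0.0034,"ty": -0.0038,"tz": 0.0003,"rx": 0.001,"ry": 0.006,"rz": 0.001,"claw": 0.01},
    {"tx": 0.0037,"ty": -0.0035,"tz": 0.0004,"rx": 0,"ry": 0.005,"rz": 0,"claw": 0.01},
    {"tx": 0.004,"ty": -0.0031,"tz": 0.0004,"rx": 0,"ry": 0.005,"rz": 0,"claw": 0.01},
    {"tx": 0.0043,"ty": -0.0027,"tz": 0.0005,"rx": 0,"ry": 0.006,"rz": 0,"claw": 0.01},
    {"tx": 0.0045,"ty": -0.0023,"tz": 0.0005,"rx": 0,"ry": 0.006,"rz": 0,"claw": 0.01},
    {"tx": 0.0047,"ty": -0.0018,"tz": 0.0006,"rx": 0,"ry": 0.007,"rz": 0,"claw": 0.01},
  ],
)

```text
time: 15.8
eef_pos: [0.5643, -0.0417, 0.1604]
orientation: [0.208, -0.041, 0.977, 0.015]
force: [3.7, 2.7, -1.6]
gripper_width: 0.0206
```

Run:
```python
from w import *
go(.1,10)
```

```text
t 15.8 p [ 0.5643 -0.0417  0.1604] x [-0.91  -0.074 -0.408] z [ 0.406  0.046 -0.913] F [ 3.7  2.7 -1.6] T [-0.07 -0.12 -0.08] w 0.0206 j [ 0.6   0.42 -0.68  2.14  0.71  0.31  1.03]
th -2.198 (4.086) rad 0.0508 ax 0.0002
0 0.0043 -0.0029 0.0004 | 0.008 0.008 0.004
1 0.0046 -0.0024 0.0005 | 0.004 0.007 0.002
2 0.0047 -0.0019 0.0005 | 0.002 0.007 0.001
3 0.0049 -0.0014 0.0006 | 0.001 0.007 0.001
4 0.0051 -0.0009 0.0007 | 0.001 0.014 0.001
5 0.0051 -0.0004 0.0007 | -0.0 0.007 0.0
6 0.0051 0.0001 0.0008 | 0.0 0.007 -0.0
7 0.005 0.0006 0.0008 | -0.0 0.007 0.0
8 0.0049 0.0011 0.0008 | 0.0 0.007 -0.0
9 0.0048 0.0016 0.0008 | -0.0 0.007 0.0
```

Call:
move_arm(
  series=[
    {"tx": 0.0048,"ty": -0.0032,"tz": 0.0004,"rx": 0.008,"ry": 0.008,"rz": 0.004,"claw": 0.01},
    {"tx": 0.005,"ty": -0.0027,"tz": 0.0005,"rx": 0.004,"ry": 0.007,"rz": 0.002,"claw": 0.01},
    {"tx": 0.0052,"ty": -0.0022,"tz": 0.0005,"rx": 0.002,"ry": 0.007,"rz": 0.001,"claw": 0.01},
    {"tx": 0.0054,"ty": -0.0017,"tz": 0.0006,"rx": 0.001,"ry": 0.007,"rz": 0.001,"claw": 0.01},
    {"tx": 0.0055,"ty": -0.0012,"tz": 0.0007,"rx": 0.001,"ry": 0.01,"rz": 0.001,"claw": 0.01},
    {"tx": 0.0055,"ty": -0.0007,"tz": 0.0007,"rx": 0,"ry": 0.007,"rz": 0,"claw": 0.01},
    {"tx": 0.0055,"ty": -0.0002,"tz": 0.0008,"rx": 0,"ry": 0.007,"rz": 0,"claw": 0.01},
    {"tx": 0.0055,"ty": 0.0003,"tz": 0.0008,"rx": 0,"ry": 0.007,"rz": 0,"claw": 0.01},
    {"tx": 0.0054,"ty": 0.0008,"tz": 0.0008,"rx": 0,"ry": 0.007,"rz": 0,"claw": 0.01},
    {"tx": 0.0053,"ty": 0.0013,"tz": 0.0008,"rx": 0,"ry": 0.007,"rz": 0,"claw": 0.01},
  ],
)

```text
time: 16.63
eef_pos: [0.5296, -0.0524, 0.1403]
orientation: [0.185, -0.036, 0.982, 0.01]
force: [4.9, 1.4, -2.3]
gripper_width: 0.021
```

Run:
```python
from w import *
go(.1,10)
```

```text
t 16.63 p [ 0.5296 -0.0524  0.1403] x [-0.929 -0.067 -0.364] z [ 0.362  0.032 -0.932] F [ 4.9  1.4 -2.3] T [ 0.06 -0.68  0.01] w 0.021 j [ 0.61  0.41 -0.66  2.2   0.72  0.31  1.02]
th -1.371 (4.912) rad 0.0502 ax 0.0004
0 0.005 0.0012 0.0008 | 0.003 0.011 0.0
1 0.0048 0.0017 0.0008 | 0.002 0.009 0.0
2 0.0046 0.0022 0.0008 | 0.001 0.008 0.0
3 0.0043 0.0026 0.0008 | 0.0 0.007 0.0
4 0.0041 0.003 0.0008 | 0.0 0.012 0.0
5 0.0037 0.0034 0.0007 | 0.0 0.005 0.0
6 0.0033 0.0038 0.0007 | 0.0 0.005 0.0
7 0.0029 0.0041 0.0006 | 0.0 0.004 0.0
8 0.0025 0.0043 0.0005 | 0.0 0.003 0.0
9 0.002 0.0046 0.0005 | 0.0 0.003 0.0
```

Call:
move_arm(
  series=[
    {"tx": 0.005,"ty": 0.0012,"tz": 0.0008,"rx": 0.003,"ry": 0.01,"rz": 0,"claw": 0.01},
    {"tx": 0.0048,"ty": 0.0017,"tz": 0.0008,"rx": 0.002,"ry": 0.009,"rz": 0,"claw": 0.01},
    {"tx": 0.0046,"ty": 0.0021,"tz": 0.0008,"rx": 0.001,"ry": 0.008,"rz": 0,"claw": 0.01},
    {"tx": 0.0044,"ty": 0.0025,"tz": 0.0008,"rx": 0,"ry": 0.007,"rz": 0,"claw": 0.01},
    {"tx": 0.0042,"ty": 0.0028,"tz": 0.0008,"rx": 0,"ry": 0.008,"rz": 0,"claw": 0.01},
    {"tx": 0.0039,"ty": 0.0032,"tz": 0.0007,"rx": 0,"ry": 0.005,"rz": 0,"claw": 0.01},
    {"tx": 0.0036,"ty": 0.0035,"tz": 0.0007,"rx": 0,"ry": 0.005,"rz": 0,"claw": 0.01},
    {"tx": 0.0033,"ty": 0.0038,"tz": 0.0006,"rx": 0,"ry": 0.004,"rz": 0,"claw": 0.01},
    {"tx": 0,"ty": 0,"tz": 0,"rx": 0,"ry": 0,"rz": 0,"claw": 0.01},
  ],
)

```text
time: 17.38
eef_pos: [0.5015, -0.0352, 0.125]
orientation: [0.161, -0.034, 0.986, 0.004]
force: [3.4, 2.7, -2.2]
gripper_width: 0.021
```

Run:
```python
from w import *
go(.08,7)
L=np.array([json.loads(l) for l in open('log.txt')])[:,:2]
f=least_squares(lambda x:np.hypot(L[:,0]-x[0],L[:,1]-x[1])-x[2],[0,0,.05]);print(np.round(f.x,4),np.round(f.fun*1e3,2))
print(np.arctan2(L[-1,1]-f.x[1],L[-1,0]-f.x[0])%(2*np.pi), np.arctan2(L[0,1]-f.x[1],L[0,0]-f.x[0]))
```

```text
t 17.38 p [ 0.5015 -0.0352  0.125 ] x [-0.946 -0.065 -0.317] z [ 0.317  0.019 -0.948] F [ 3.4  2.7 -2.2] T [ 0.68 -0.47  0.17] w 0.021 j [ 0.53  0.4  -0.63  2.24  0.75  0.32  0.94]
th -0.643 (5.641) rad 0.0498 ax 0.0004
0 0.0023 0.0033 0.0005 | -0.002 0.006 -0.001
1 0.002 0.0035 0.0004 | -0.001 0.004 -0.001
2 0.0017 0.0036 0.0004 | -0.0 0.003 -0.0
3 0.0014 0.0037 0.0003 | -0.0 0.003 -0.0
4 0.0012 0.0038 0.0003 | -0.0 0.004 -0.0
5 0.0008 0.0039 0.0002 | -0.0 0.001 0.0
6 0.0005 0.004 0.0001 | 0.0 0.001 0.0
[-0.0004 -0.0001  0.0503] [ 0.12  0.17 -0.07 -0.16  0.08  0.2  -0.13 -0.22]
5.647375782955304 -0.025208825850971523
```

Call:
move_arm(
  series=[
    {"tx": 0.0023,"ty": 0.0033,"tz": 0.0004,"rx": -0.002,"ry": 0.005,"rz": -0.001,"claw": 0.01},
    {"tx": 0.002,"ty": 0.0035,"tz": 0.0004,"rx": -0.001,"ry": 0.004,"rz": -0.001,"claw": 0.01},
    {"tx": 0.0017,"ty": 0.0036,"tz": 0.0004,"rx": 0,"ry": 0.003,"rz": 0,"claw": 0.01},
    {"tx": 0.0014,"ty": 0.0037,"tz": 0.0003,"rx": 0,"ry": 0.003,"rz": 0,"claw": 0.01},
    {"tx": 0.0012,"ty": 0.0038,"tz": 0.0003,"rx": 0,"ry": 0.003,"rz": 0,"claw": 0.01},
    {"tx": 0.0008,"ty": 0.0035,"tz": 0.0002,"rx": 0,"ry": 0.001,"rz": 0,"claw": 0.01},
    {"tx": 0,"ty": 0,"tz": 0,"rx": 0,"ry": 0,"rz": 0,"claw": 0.01},
    {"tx": 0,"ty": 0,"tz": 0,"rx": 0,"ry": 0,"rz": 0,"claw": 0.01},
  ],
)

```text
time: 18.05
eef_pos: [0.4919, -0.0148, 0.1204]
orientation: [0.151, -0.034, 0.988, 0.004]
force: [4.6, -1.1, 0.3]
gripper_width: 0.0211
```

Run:
```python
from w import *
go(.03,3); snap('wrist','w9')
```

```text
t 18.05 p [ 0.4919 -0.0148  0.1204] x [-0.952 -0.067 -0.299] z [ 0.298  0.017 -0.954] F [ 4.6 -1.1  0.3] T [-0.22 -0.96 -0.08] w 0.0211 j [ 0.47  0.4  -0.61  2.25  0.76  0.34  0.87]
th -0.179 (6.105) rad 0.0497 ax 0.0004
0 0.0003 0.0015 0.0001 | -0.002 0.001 -0.001
1 0.0002 0.0015 0.0001 | -0.001 0.001 -0.0
2 0.0001 0.0015 0.0001 | -0.0 0.0 -0.0
```

View pics/w9.png

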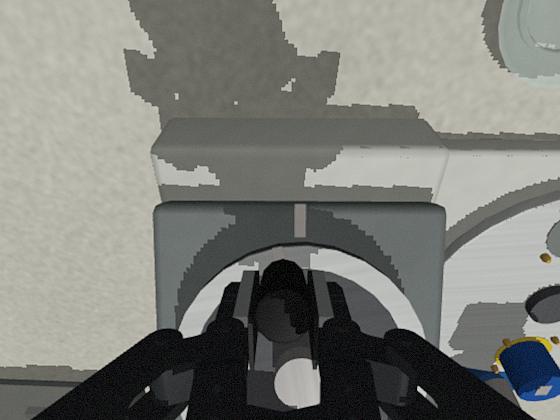

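Call:
move_arm(
  series=[
    {"tx": 0.0004,"ty": 0.003,"tz": 0,"rx": -0.002,"ry": 0,"rz": 0,"claw": 0.01},
    {"tx": 0.0002,"ty": 0.003,"tz": 0,"rx": 0,"ry": 0,"rz": 0,"claw": 0.01},
    {"tx": 0,"ty": 0,"tz": 0,"rx": 0,"ry": 0,"rz": 0,"claw": 0.01},
    {"tx": 0,"ty": 0,"tz": 0,"rx": 0,"ry": 0,"rz": 0,"claw": 0.01},
  ],
)

```text
time: 18.43
eef_pos: [0.4909, -0.0095, 0.12]
orientation: [0.151, -0.034, 0.988, 0.004]
force: [4.4, -0.5, 0.2]
gripper_width: 0.0209
```

Run:
```python
from w import *
go(.03,1)
```

```text
t 18.43 p [ 0.4909 -0.0095  0.12  ] x [-0.952 -0.065 -0.298] z [ 0.298  0.019 -0.954] F [ 4.4 -0.5  0.2] T [-0.2  -0.8  -0.13] w 0.0209 j [ 0.45  0.4  -0.61  2.25  0.76  0.33  0.86]
th -0.071 (6.212) rad 0.0497 ax 0.0004
0 0.0001 0.0015 0.0002 | -0.001 0.001 -0.001
```

Call:
move_arm(
  series=[
    {"tx": 0,"ty": 0.0022,"tz": 0,"rx": -0.001,"ry": 0,"rz": 0,"claw": 0.01},
    {"tx": 0,"ty": 0,"tz": 0,"rx": 0,"ry": 0,"rz": 0,"claw": 0.01},
    {"tx": 0,"ty": 0,"tz": 0,"rx": 0,"ry": 0,"rz": 0,"claw": 0.01},
  ],
)

```text
time: 18.68
eef_pos: [0.4907, -0.0076, 0.1199]
orientation: [0.151, -0.033, 0.988, 0.005]
force: [3.8, -0.3, 1.1]
gripper_width: 0.0208
```

Run:
```python
from w import *
go(.03,1); snap('wrist','w10'); snap('top','top1')
a=cv2.imread('pics/w10.png'); cv2.imwrite('pics/w10c.png',cv2.resize(a[190:420,200:370],None,fx=4,fy=2.6,interpolation=cv2.INTER_CUBIC))
c=np.load('c.npy')
# expected px of mark line: points in feeder plane along e1 from hub at face level (0 out) radial 70..100, yaw variants
for F0 in ([.553,-.0014],[.5547,-.0014]):
    circ.F=np.array(F0)
    print(np.round(proj('w10',[circ.hpos(0,0,.07),circ.hpos(0,0,.085),circ.hpos(0,.014,0),circ.hpos(-.02,.068),circ.hpos(0,.068)]),1))
```

```text
t 18.68 p [ 0.4907 -0.0076  0.1199] x [-0.952 -0.064 -0.298] z [ 0.297  0.019 -0.955] F [ 3.8 -0.3  1.1] T [-0.15 -0.85 -0.09] w 0.0208 j [ 0.45  0.4  -0.61  2.25  0.76  0.33  0.85]
th -0.033 (6.251) rad 0.0498 ax 0.0004
0 0.0 0.0015 0.0002 | -0.001 0.001 -0.002
[[286.  234.1]
 [286.  206.2]
 [286.4 372.3]
 [284.3 321. ]
 [287.1 321. ]]
[[285.8 236.6]
 [285.7 208.8]
 [286.1 374.1]
 [284.  324. ]
 [286.8 324. ]]
```

View pics/w10c.png

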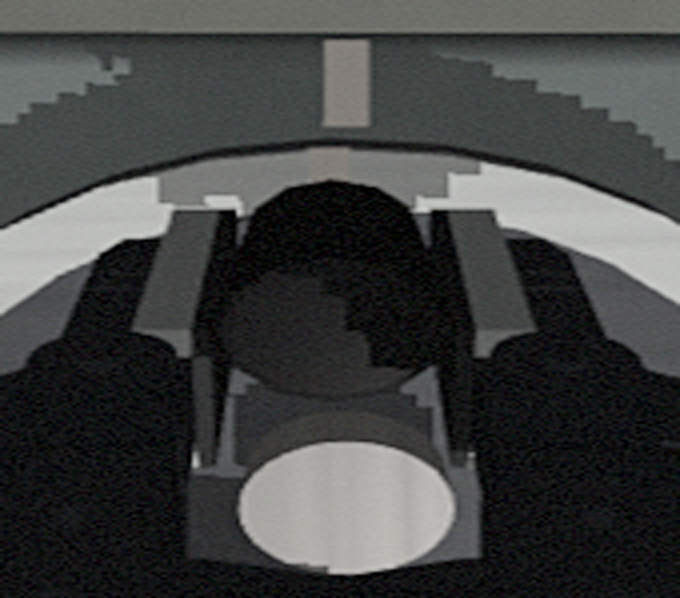

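The park mark is at u=286.6 and the wheel's own mark at u=282.3, which puts the wheel at about −0.035 rad. The tool-based estimate is −0.031. One small nudge of about 1.4 mm remains.

Call:
move_arm(
  series=[
    {"tx": 0,"ty": 0.0015,"tz": 0,"rx": 0,"ry": 0,"rz": 0,"claw": 0.01},
    {"tx": 0,"ty": 0,"tz": 0,"rx": 0,"ry": 0,"rz": 0,"claw": 0.01},
    {"tx": 0,"ty": 0,"tz": 0,"rx": 0,"ry": 0,"rz": 0,"claw": 0.01},
  ],
)

```text
time: 19.03
eef_pos: [0.4906, -0.0065, 0.1199]
orientation: [0.151, -0.033, 0.988, 0.004]
force: [4.4, -1.1, -0.0]
gripper_width: 0.0213
```

Run:
```python
from w import *
go(.03,1); snap('wrist','w11')
a=cv2.imread('pics/w11.png'); cv2.imwrite('pics/w11c.png',cv2.resize(a[190:420,200:370],None,fx=4,fy=2.6,interpolation=cv2.INTER_CUBIC))
```

```text
t 19.03 p [ 0.4906 -0.0065  0.1199] x [-0.952 -0.064 -0.298] z [ 0.297  0.019 -0.955] F [ 4.4 -1.1 -0. ] T [-0.14 -0.88 -0.1 ] w 0.0213 j [ 0.44  0.39 -0.6   2.26  0.76  0.33  0.85]
th -0.009 (6.275) rad 0.0497 ax 0.0003
0 -0.0 0.0015 0.0002 | -0.001 0.001 -0.002
```

View pics/w11c.png

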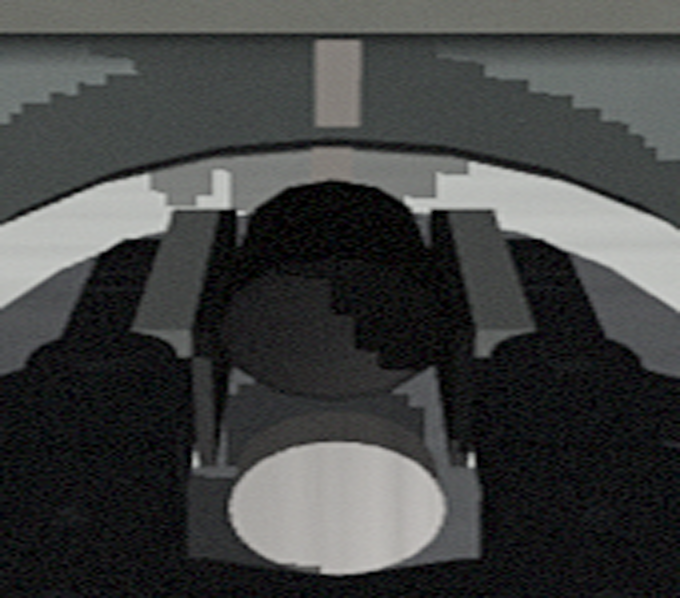

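The image gives about −0.012 rad and the tool pose about −0.008, so the handle is on the mark without overrunning. I'll release and back out.

Call:
move_arm(
  series=[
    {"tx": 0,"ty": 0,"tz": 0,"rx": 0,"ry": 0,"rz": 0,"claw": 0.03},
    {"tx": 0,"ty": 0,"tz": 0,"rx": 0,"ry": 0,"rz": 0,"claw": 0.055},
    {"tx": 0,"ty": 0,"tz": 0,"rx": 0,"ry": 0,"rz": 0,"claw": 0.065},
    {"tx": 0,"ty": 0,"tz": 0,"rx": 0,"ry": 0,"rz": 0,"claw": 0.065},
  ],
)

```text
time: 19.42
eef_pos: [0.4848, -0.0073, 0.1171]
orientation: [0.145, -0.033, 0.989, 0.003]
force: [0.0, 0.0, -0.8]
gripper_width: 0.0647
```

Run:
```python
from w import *
st(); snap('wrist','w12')
a=cv2.imread('pics/w12.png'); cv2.imwrite('pics/w12c.png',cv2.resize(a[190:420,200:370],None,fx=4,fy=2.6,interpolation=cv2.INTER_CUBIC))
```

```text
t 19.42 p [ 0.4848 -0.0073  0.1171] x [-0.956 -0.064 -0.288] z [ 0.287  0.016 -0.958] F [ 0.   0.  -0.8] T [-0.02  0.35  0.01] w 0.0647 j [ 0.44  0.4  -0.61  2.26  0.76  0.34  0.85]
```

View pics/w12c.png

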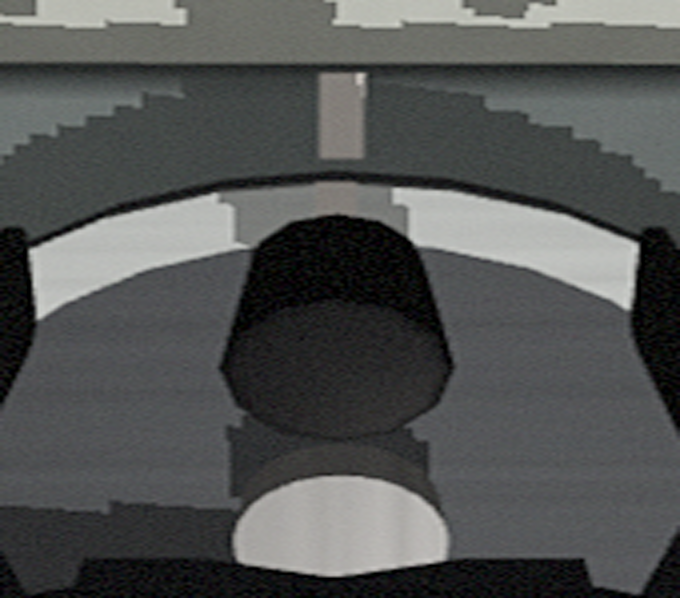

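Call:
move_arm(
  series=[
    {"tx": 0,"ty": 0,"tz": -0.01,"rx": 0,"ry": 0,"rz": 0,"claw": 0.065},
    {"tx": 0,"ty": 0,"tz": -0.015,"rx": 0,"ry": 0,"rz": 0,"claw": 0.065},
    {"tx": 0,"ty": 0,"tz": -0.02,"rx": 0,"ry": 0,"rz": 0,"claw": 0.065},
    {"tx": 0,"ty": 0,"tz": -0.02,"rx": 0,"ry": 0.02,"rz": 0,"claw": 0.065},
    {"tx": 0,"ty": 0,"tz": -0.02,"rx": 0,"ry": 0.03,"rz": 0,"claw": 0.065},
    {"tx": 0,"ty": 0,"tz": -0.02,"rx": 0,"ry": 0.04,"rz": 0,"claw": 0.065},
    {"tx": 0,"ty": 0,"tz": -0.015,"rx": 0,"ry": 0.04,"rz": 0,"claw": 0.065},
    {"tx": 0,"ty": 0,"tz": 0,"rx": 0,"ry": 0,"rz": 0,"claw": 0.065},
    {"tx": 0,"ty": 0,"tz": 0,"rx": 0,"ry": 0,"rz": 0,"claw": 0.065},
  ],
)

```text
time: 20.22
eef_pos: [0.4446, -0.0081, 0.2339]
orientation: [0.07, -0.035, 0.997, 0.002]
force: [-0.0, -0.3, -0.8]
gripper_width: 0.065
```

Run:
```python
from w import *
st()
for n in ('top','side','wrist'): snap(n,n+'9')
t=cv2.imread('pics/top9.png')[120:290,160:340];s=cv2.imread('pics/side9.png')[150:350,200:380];w=cv2.imread('pics/wrist9.png')
A=cv2.resize(t,(400,378));B=cv2.resize(s,(340,378));cv2.imwrite('pics/fin.png',np.hstack([A,B]))
```

```text
t 20.22 p [ 0.4446 -0.0081  0.2339] x [-0.988 -0.069 -0.141] z [ 0.14   0.008 -0.99 ] F [-0.  -0.3 -0.8] T [-0.06  0.17  0.01] w 0.065 j [ 0.8   0.21 -0.96  2.12  0.26  0.78  1.32]
```

View pics/fin.png

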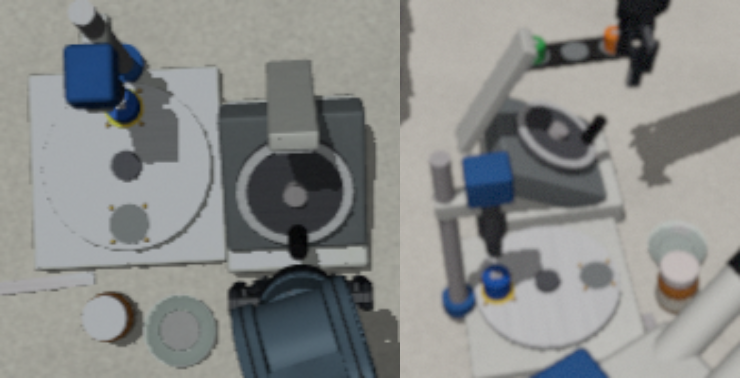

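View pics/wrist9.png

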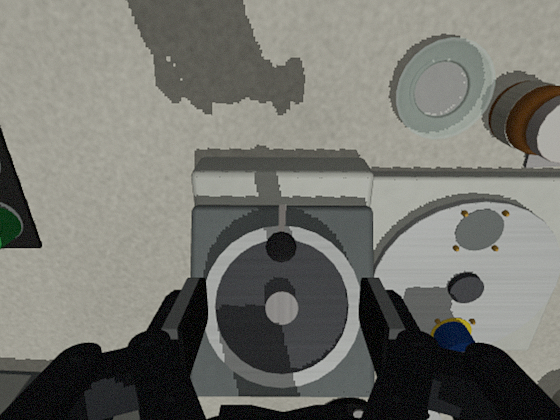

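In the final views the blue mount stands upright in the yellow nest under the inspection camera. The handle (281,246) lines up with the park mark (282,215) and the hub, the bystanders haven't moved, and the arm is clear. I'm handing in.

```bash
python3 -c "
from bench import r
print(r.hand_in())"
```

```text
the job is handed in; nothing more can be done
None
```

The job is done and handed in at about 20 s of the 72 s allowed. I gripped the blue mount from the middle of the rack, stood it upright in the yellow nest and let go. I then turned the handwheel clockwise through one revolution, released the handle on its park mark and backed the arm clear.

- **Wheel:** it started at about -0.03 rad. Before letting go, the tool position put it at -0.009 rad and the wrist picture at -0.012 rad, so it is just short of the park mark and not overrun. After letting go, the picture showed it within about 0.01 rad of the mark. The recorded tool positions fit a 50 mm circle to about 0.2 mm.
- **Mount:** the last top and side pictures show it upright in the yellow nest under the camera. I did not touch it after the stroke began.
- **Other things:** the orange and green mounts, dish, jar and caliper looked unmoved where they were in view. The last crops did not show all of the rack and caliper.
- **Forces:** readings taken between moves stayed below 15 N. The arm was touching nothing at the end.
- **Disagreement:** the wrist camera placed the nest and handle about 2 mm nearer the robot than the top and side cameras did. I aimed between the two and it made no visible difference.
- **Change from the task text:** two joints came close to their limits at the suggested 30 degree tilt. I held the tool at 17 to 25 degrees instead, and it showed no sign of touching the lamp neck.

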